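# Load the core dryer and start it

### The arm

A 6-joint arm with a two-finger parallel gripper is mounted at the origin on the work surface. World frame = base frame: x ahead of the robot, y to its left, z up, the work surface at z = 0. Lengths are in m, angles in rad, forces in N, time in s.
With the tool pointing down it reaches from about 0.35 to 0.975 m from the base axis. Payload 4.9 kg.
Tool frame: the origin (TCP) lies at the centre of the arm's flange, where the gripper is bolted on; the fingertips stand 173 mm ahead of it and the grasp point (between the pads) lies 155 mm ahead of it (ctrl.finger_overhang is the distance from the TCP to the fingertips, in m); z points along the fingers, y is the direction in which the jaws open and shut (so a half turn about z gives the same grasp; the last joint's range is limited). The gripper opens to 85 mm and grips with 20 to 120 N. Pads are 22 mm wide; open, the fingers measure 114 mm over their backs; the gripper's body (76 mm by 85 mm) begins 54 mm behind the grasp point. The pads swing forward as they close: fully open they stand 13 mm farther back than shut.
Start: joints at [1.055, 0.053, 1.613, -0, 1.476, -0.119], TCP at [0.242, 0.576, 0.405] pointing down, gripper open.
Joint ranges: [-3.01, 3.01], [-1.01, 2.22], [0.06, 2.58], [-1.02, 4.17], [0.09, 2.62], [-3.14, 3.14]. Speed limits (rad/s): [2.57, 2.57, 3.14, 3.14, 3.14, 3.14].

### API

Orientations are given as a rotation vector (axis times angle).
In Python, from station import ctrl, eyes, spotter gives the robot as it stands.
- The arm moves only by the shell command python3 -m crank 'ROWS' [FORCE]. ROWS is JSON, a list of rows, each a list of 7 numbers: the turn, a rotation vector about the tool's x, y, z in rad, then the shift along the tool's x, y, z in mm, then the closure, from -1 (fully open) to 1 (shut). A call has 1 to 8 rows; each row shifts and turns the pose as measured when the row begins, along the tool's axes as they then stand; what a row does not reach is not made up. A row lasts 1/12 s, in which the tool goes at most 41.7 mm and 7.16 degrees, less where a joint would pass 70% of its speed; a pose out of reach is approached as far as the arm can. A call is refused whole if a number of a shift passes 41.7 or a number of a turn 0.125, either way. A call with a gripper value outside its range is refused whole. The fingers move at their own pace and stop on an object; FORCE is the grip in N (left out, the last holds). Time passes only in rows, so rows that do not move let the fingers close. It gives the time, the measured TCP pose, the force and the opening at its end, in the units of the state.
- ctrl.get_obs(): the state, without advancing time (a new reading comes with each control period).
- eyes.get_image(name): name is "scene" or "top" or "wrist"; returns a dict with "image" (400x640x3 uint8, red, green, blue), "vertical_fov" (degrees; the focal length in pixels is half the picture's height over the tangent of half this angle, whatever the lens; pixels are square), "cx", "cy" (the principal point, pixels), "rvec" (rotation vector, rad) and "tvec" (3), from world to camera coordinates, as OpenCV has them; the wrist camera has in their place "mount" (4x4, takes a point from camera to tool coordinates, whose origin is the TCP and whose axes are the flange's). Camera axes: x right, y down, z forward; pixel columns grow to the right and rows downward; lengths in m; the calibration is good to about 2 mm. A picture is of the moment at which its call begins: read the wrist's pose just before it. There is no depth.
- ctrl.finish_job(): hands the job in, once; it reports no verdict.
Trained networks look in a picture, given as the dict that the camera call returned (one of the last four; its "shot" number tells which), for a name from the list of things; names that differ only in an ending like _2 or _b are one class to them, and where a whole thing is asked for, a point or a joint stands for the part that bears it (a point fixed in the world has none). Each returns a list of dicts, best first, with "confidence" (0 to 1); they miss things now and then, are a little off and sometimes report something else, mostly with a low value. They report only what shows in the picture. A call takes as long as a camera call. They do not tell look-alikes from the thing itself.
- spotter.look_for(query, picture): "centre" ([x, y, z] in m, in world coordinates, good to about 4 mm: the middle of the surface that is visible of it).
- spotter.outline_of(query, picture): "region" (400x640 bool, what is visible of it).
- spotter.mark_of(query, picture): "centre" ([x, y, z] in m, in world coordinates, good to about 4 mm: a listed point, or the origin of a listed thing).
The state is a dict: "t": time; "q": joint angles; "dq": joint speeds; "effort": joint torques, N m; "tool_pos": TCP position; "tool_rot": TCP orientation; "contact_force": force on the tool from outside, world axes, zero at the start; "wrist_torque": the same for the moment, N m; "opening": finger opening in m.
Only numpy, scipy, OpenCV 4.12 (cv2) and the standard library are available. Lean on these libraries where they do the work, as an engineer would, in place of code of your own. Each camera call takes 0.05 s, during which the arm holds its last target.

### The job

Load the core dryer: stand all the sand cores from the core plate upright on the floor of the round drum, stems up, packed as a cluster with one in the middle and the others round it, lowering them in rather than dropping them. Set the hour wheel on the control box to 5 by rolling its rim, and once the drum is loaded and the wheel set, press the green start button. Leave the other things on the bench where they are.

Things in the scene. Friction and masses are not known exactly. Their poses are not given: they have to be found in the camera images.
- core1_mid (a point): sand core, one of up to seven alike (absent ones read None): ochre cylinder 42 mm across, 38 mm tall, with a steel tube stem 12 mm across standing 40 mm out of its top, 78 mm in all, 80 to 130 g, upright on the steel core plate (2 mm above the bench). This point is on its axis, 39 mm above the foot; z runs up the stem. Take it by the stem
- core2_mid (a point): sand core like core1, same point and axes
- core3_mid (a point): sand core like core1, same point and axes
- core4_mid (a point): sand core like core1, same point and axes
- core5_mid (a point): sand core like core1, same point and axes
- core6_mid (a point): sand core like core1, same point and axes
- core7_mid (a point): sand core like core1, same point and axes
- dryer_floor (a point): middle of the drum's flat floor, 40 mm above the bench; z up, x to the blower. The drum is fixed, 142 mm across inside, wall 5 mm, rim 34 mm above the floor. Seven cores fit only as a hexagon round a middle one, 47 mm from the axis; stems then stand 35 mm clear: part the fingers just a little, best along the drum's tangent. Control box on the -y side, 130 x 130 mm, top at 64 mm
- hours (a joint): turn of the hour wheel, rad: 0 shows digit 0, each further digit takes 0.628 (36 degrees), so 5 reads 3.14; stops just beyond 0 and 9. No clicks; it turns stiffly (about 1 N at the rim) and stays where left. It grows when the top of the rim is rolled along the dryer's +x, away from the robot. Starts between 0 and 2
- hours_top (a point): topmost point of the knurled black rim of the hour wheel, 76 mm above the bench, on the control box. Wheel axis level along the dryer's y, 34 mm below this point; rim 68 mm across, 12 mm wide, standing 12 mm out of the box's flat top. The frame's axes are the dryer's and do not turn with the wheel
- hours_window (a point): centre of the window beside the rim, level with the box's top: ivory drum, black digits 0 to 9, upright when read from the robot's side; a red line marks the middle
- start (a joint): green start button, m pressed: 0 up, 0.006 fully down; it counts as pressed beyond 0.004, takes 5 N, and springs back
- start_top (a point): centre of the top of the green start button (28 mm across), on the control box; it is pressed straight down
- jar: amber jar of core paste with a white lid, 42 mm across, 52 mm tall, standing among the cores on the plate; origin under its foot; leave it alone
- rammer: bronze hand rammer standing upright, about 52 mm across and 210 mm tall; origin under its foot; leave it alone
- brush: bench brush lying on the bench; origin under it; leave it alone
- tube: brass tube 28 mm across, 200 mm long, lying; origin under its middle; leave it alone
- tin: blue and white tin, 68 mm across, 89 mm tall; origin under its foot; leave it alone
- trowel: moulder's trowel lying flat, wooden handle; origin under the root of the blade; leave it alone
Things that resemble listed ones, but are neither listed nor needed, are in the scene too. What is shaped like the part that bears core7_mid but black or red is not meant.

How it is judged:
By the outcome, as a careful person would: the job done as asked, in the order asked, and still so for the second after the job is handed in, with the robot touching nothing.
Of core1, core2, core3, core4, core5, core6, core7 only 5 to 7 are there at a start; the rules pass over those that are not, and their reading is None.
At some moment in a run one of core1, core2, core3, core4, core5, core6, core7 may be knocked a few centimetres aside while the robot is not near it.
It also fails if it takes over 210 s, if anything falls off the work surface, if the arm or the gripper's body presses on something with over 40 N, if the wrist force passes 120 N, or if a joint passes its speed limit or range.

## Working session

There is one attempt and no reset: what is moved stays moved. The work goes in short steps, Python scripts to look and compute and a shell command to move; the robot and the scene stay as the last step left them, time stands still between calls to the robot, and variables do not carry over. Pictures are saved under pics/ and viewed, and the job is handed in when it is done.

```bash
ls; mkdir -p pics
cat > h.py <<'E'
import numpy as np, cv2
from station import ctrl, eyes, spotter
from scipy.spatial.transform import Rotation as R
def shot(n,f):
    o=ctrl.get_obs(); p=eyes.get_image(n); cv2.imwrite('pics/'+f,cv2.cvtColor(p['image'],cv2.COLOR_RGB2BGR)); return o,p
def cam(o,p):
    h=400; f=200/np.tan(np.radians(p['vertical_fov'])/2)
    K=np.array([[f,0,p['cx']],[0,f,p['cy']],[0,0,1]])
    if 'mount' in p:
        T=np.eye(4);T[:3,:3]=R.from_rotvec(o['tool_rot']).as_matrix();T[:3,3]=o['tool_pos']
        W=np.linalg.inv(T@np.array(p['mount']))
    else:
        W=np.eye(4);W[:3,:3]=R.from_rotvec(p['rvec']).as_matrix();W[:3,3]=p['tvec']
    return K,W
def proj(K,W,X):
    c=W[:3,:3]@np.array(X)+W[:3,3]; u=K@c; return u[:2]/u[2]
def ray(K,W,px,z):
    d=W[:3,:3].T@np.linalg.inv(K)@np.array([px[0],px[1],1.]); c=-W[:3,:3].T@W[:3,3]
    return c+d*(z-c[2])/d[2]
E
python3 - <<'E'
from h import *
print(ctrl.get_obs())
for n in ['top','scene','wrist']:
    o,p=shot(n,n+'0.png')
    K,W=cam(o,p); print(n,'cam pos',-W[:3,:3].T@W[:3,3],K[0,0])
    for q in ['core1_mid','dryer_floor','hours_top','hours_window','start_top','jar','rammer','tin']:
        for d in spotter.mark_of(q,p): print(q,np.round(d['centre'],4),round(d['confidence'],2),np.round(proj(K,W,d['centre'])))
E
```

```text
pics
{'t': 0.0, 'q': array([ 1.05499954e+00,  5.33201544e-02,  1.61430932e+00,  2.05044378e-07,
        1.47601503e+00, -1.19010543e-01]), 'dq': array([-0.00050645, -0.00038879,  0.00106419, -0.00060817,  0.00062644,
        0.00103007]), 'effort': array([ 2.52381113e-03, -3.93672538e+01, -3.70187545e+01,  1.09624502e-04,
        6.94248243e-03,  2.72860561e-06]), 'tool_pos': array([0.24140163, 0.57619443, 0.40347627]), 'tool_rot': array([-6.19063253e-01, -3.07933942e+00,  3.06132275e-03]), 'contact_force': array([-0.51024816, -0.96716811,  0.54625362]), 'wrist_torque': array([ 0.00278479, -0.00661992, -0.00835493]), 'opening': 0.08517119569504254}
top cam pos [0.27261326 0.02070571 1.62455042] 480.3714194974164
core1_mid [0.4427 0.2968 0.0431] 0.65 [238. 241.]
dryer_floor [ 0.5682 -0.1041  0.0415] 0.75 [358. 201.]
dryer_floor [0.517  0.2768 0.0395] 0.51 [245. 219.]
dryer_floor [ 0.7579  0.285  -0.0008] 0.4 [244. 153.]
dryer_floor [ 0.5797 -0.2416  0.0773] 0.31 [401. 194.]
hours_top [ 0.5797 -0.2389  0.0771] 0.95 [400. 194.]
hours_top [ 0.7566  0.286  -0.0014] 0.35 [244. 153.]
hours_
[... 580 characters left out ...]
87623067] 365.7762672041816
core1_mid [0.441  0.2942 0.0406] 0.67 [439. 195.]
core1_mid [0.5485 0.1167 0.0403] 0.56 [372. 221.]
dryer_floor [0.4568 0.2151 0.0356] 0.55 [410. 197.]
hours_top [ 0.5769 -0.2424  0.0773] 0.79 [233. 205.]
hours_top [ 0.5149 -0.4232  0.0024] 0.16 [182. 193.]
hours_window [ 0.5751 -0.2273  0.065 ] 0.88 [240. 208.]
start_top [ 0.5956 -0.2985  0.0859] 0.61 [208. 207.]
jar [ 0.5376  0.1997 -0.003 ] 0.79 [401. 229.]
rammer [ 0.6486  0.4648 -0.0057] 0.69 [505. 281.]
rammer [0.4827 0.1441 0.0392] 0.65 [384. 201.]
tin [ 0.6984 -0.357  -0.0044] 0.71 [183. 256.]
wrist cam pos [0.16653693 0.60892103 0.37368816] 286.28569817860347
jar [ 0.4859  0.4345 -0.0019] 0.63 [298. 337.]
```

View pics/top0.png

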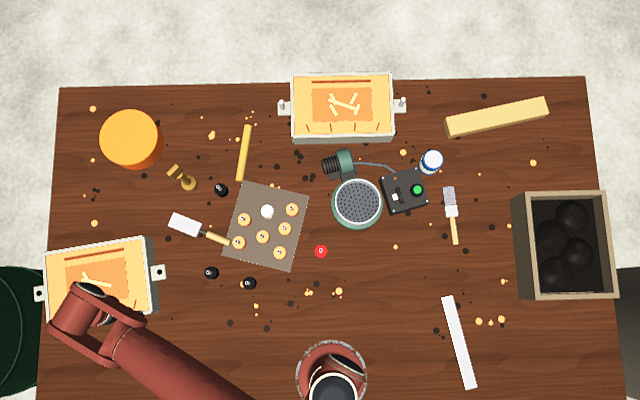

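View pics/scene0.png

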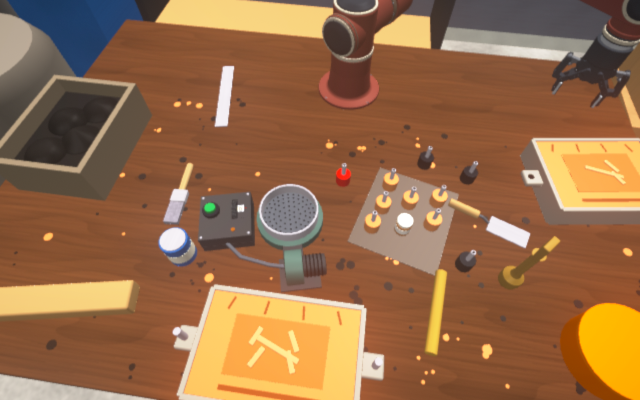

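View pics/wrist0.png

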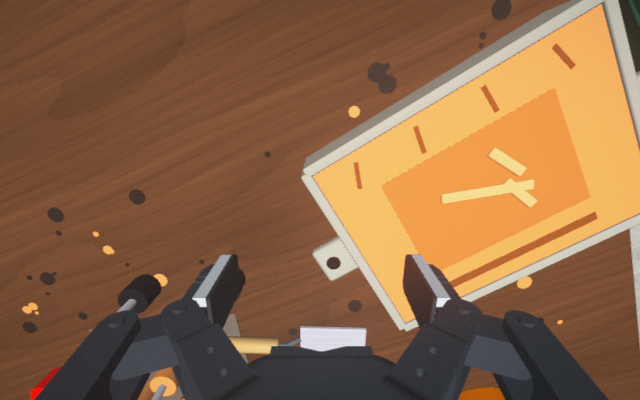

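Run:
```python
import cv2
a=cv2.imread('pics/top0.png')[130:270,180:440]; cv2.imwrite('pics/top0c.png',cv2.resize(a,None,fx=3,fy=3,interpolation=cv2.INTER_CUBIC))
a=cv2.imread('pics/scene0.png')[170:290,340:480]; cv2.imwrite('pics/scene0c.png',cv2.resize(a,None,fx=5,fy=5,interpolation=cv2.INTER_CUBIC))
```

```text
(no output)
```

View pics/top0c.png

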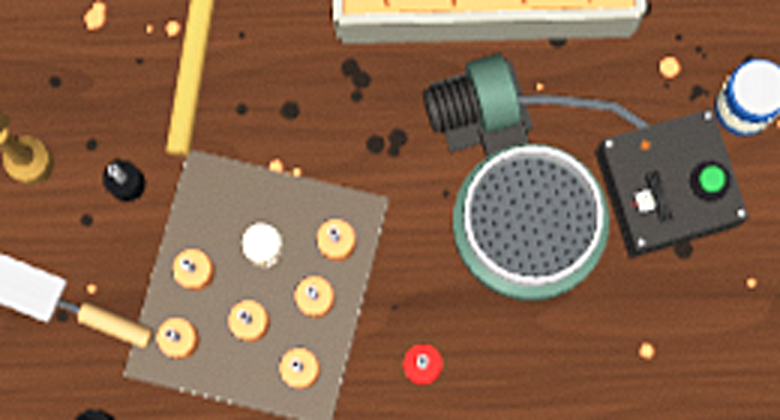

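View pics/scene0c.png

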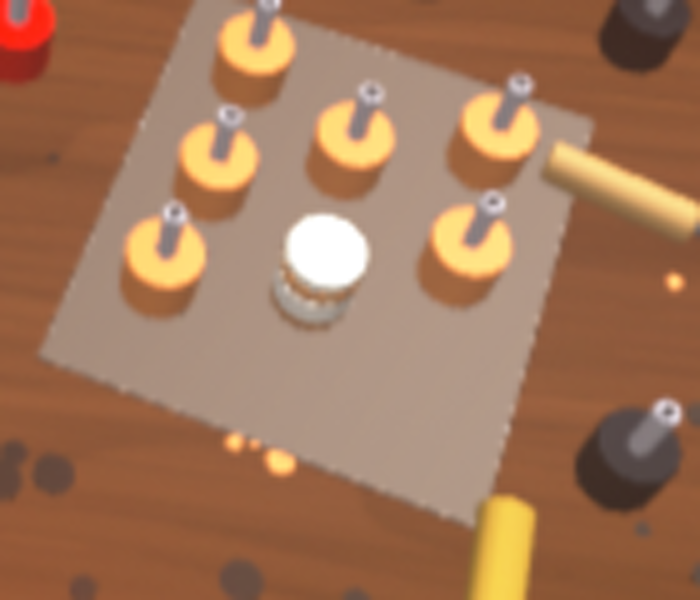

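Six ochre cores are present. In the top picture they are at (292,209), (285,229), (262,236), (279,252), (244,219) and (239,242). These are the things that could be mistaken for them:
- Black look-alikes at (221,190), (211,272) and (249,283).
- A red one at (321,251).
- The white-lidded jar at (267,211).

The drum is at (357,203). On the control box, the wheel is at about (398,195) and the green button at (417,190).

```bash
cat >> h.py <<'E'
def delta(pos,yaw=None,o=None):
    """tool-frame shift (mm) of TCP to pos, after yawing to tool x = -(cos,sin)(yaw)"""
    o=o or ctrl.get_obs(); M=R.from_rotvec(o['tool_rot'])
    if yaw is not None:
        Rt=np.array([[-np.cos(yaw),-np.sin(yaw),0],[-np.sin(yaw),np.cos(yaw),0],[0,0,-1.]]).T
        Rt=np.column_stack([[-np.cos(yaw),-np.sin(yaw),0],[-np.sin(yaw),np.cos(yaw),0],[0,0,-1]])
        rel=(M.inv()*R.from_matrix(Rt)).as_rotvec(); print('turn',np.round(rel,3))
    sh=M.inv().apply(np.array(pos)-o['tool_pos'])*1000
    print('shift now-axes',np.round(sh,1))
    if yaw is not None: print('shift yawed-axes',np.round(Rt.T@(np.array(pos)-o['tool_pos'])*1000,1))
E
python3 - <<'E'
from h import *
o,p=shot('top','t.png');K,W=cam(o,p)
for (x,y) in [(335,238),(314,296),(247,319),(298,367),(192,268),(176,337)]:
    print(np.round(ray(K,W,((x+.5)/3-.5+180,(y+.5)/3-.5+130),.04),3))
# dryer axis from box corners screws (z .064)
P=[ray(K,W,((x+.5)/3-.5+180,(y+.5)/3-.5+130),.064)[:2] for x,y in [(609,144),(708,115),(741,212),(641,243)]]
P=np.array(P);print(P.mean(0));e=(P[0]-P[3])+(P[1]-P[2]);print('yaw',np.degrees(np.arctan2(e[1],e[0])))
e=(P[0]-P[1])+(P[3]-P[2]);print('yaw',np.degrees(np.arctan2(-e[0],e[1])))
delta([.47,.24,.40],np.radians(15.))
E
```

```text
[0.546 0.121 0.04 ]
[0.482 0.145 0.04 ]
[0.458 0.219 0.04 ]
[0.404 0.163 0.04 ]
[0.516 0.28  0.04 ]
[0.44  0.297 0.04 ]
[ 0.60022784 -0.25787721]
yaw 15.06432236173172
yaw 15.589698010627677
turn [ 0.    -0.    -0.659]
shift now-axes [-340.7 -222.     4.7]
shift yawed-axes [-133.6 -384.1    4.7]
```

```bash
python3 -m crank '[[0,0,-0.11,0,0,0,0],[0,0,-0.11,0,0,0,0],[0,0,-0.11,0,0,0,0],[0,0,-0.11,0,0,0,0],[0,0,-0.11,0,0,0,0],[0,0,-0.11,0,0,0,0]]' 40; python3 -m crank '[[0,0,0,-14,-40,0,0],[0,0,0,-14,-40,0,0],[0,0,0,-14,-40,0,0],[0,0,0,-14,-40,0,0],[0,0,0,-14,-40,0,0],[0,0,0,-14,-40,0,0],[0,0,0,-14,-40,0,0],[0,0,0,-14,-40,0,0]]'
python3 - <<'E'
from h import *
delta([.47,.24,.40],np.radians(15.3))
o,p=shot('wrist','w1.png')
K,W=cam(o,p)
print(W[2,:3])
for d in spotter.mark_of('core1_mid',p): print(np.round(d['centre'],4),round(d['confidence'],2),np.round(proj(K,W,d['centre'])))
E
```

```text
t: 1.9
tool_pos: [0.2416, 0.5764, 0.4047]
tool_rot: [-0.458, 3.108, 0.0]
contact_force: [0.4, -0.3, 0.1]
opening: 0.0427
t: 2.57
tool_pos: [0.4385, 0.3087, 0.4046]
tool_rot: [-0.49, 3.101, 0.006]
contact_force: [-0.5, 0.7, 0.2]
opening: 0.0428
turn [0.003 0.002 0.046]
shift now-axes [ -8.8 -75.    4.3]
shift yawed-axes [-12.2 -74.5   4.6]
[ 0.29998869  0.1020494  -0.94846861]
[0.4382 0.2928 0.04  ] 0.79 [306. 171.]
```

View pics/w1.png

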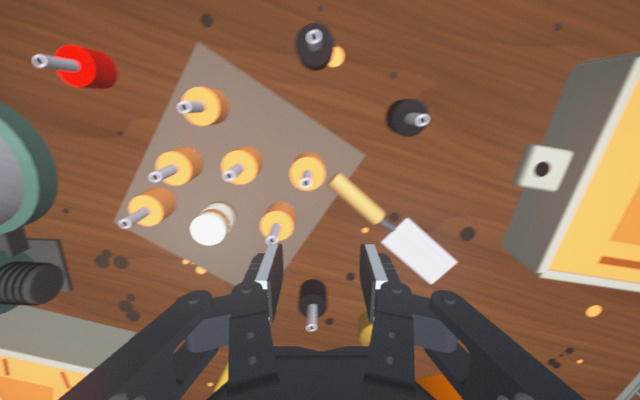

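Run:
```python
import cv2
a=cv2.imread('pics/w1.png')[75:255,105:335]; cv2.imwrite('pics/w1c.png',cv2.resize(a,None,fx=3,fy=3,interpolation=cv2.INTER_CUBIC))
```

```text
(no output)
```

View pics/w1c.png

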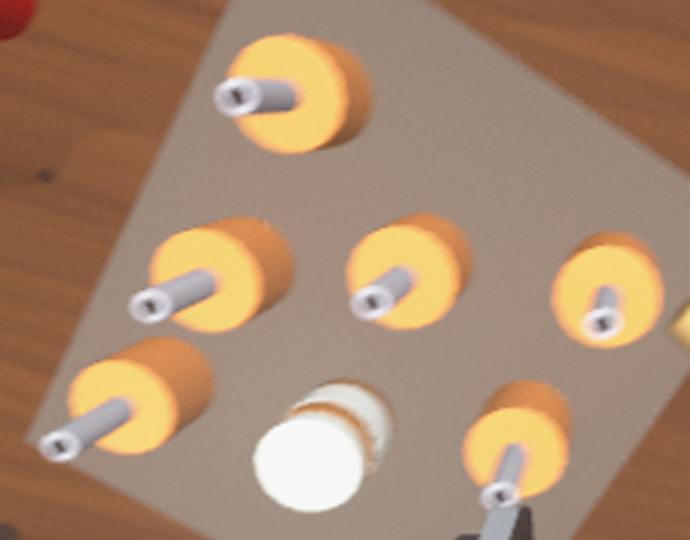

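Run:
```python
from h import *
o=ctrl.get_obs(); p=eyes.get_image('wrist'); K,W=cam(o,p)
g=lambda x,y:((x+.5)/3-.5+105,(y+.5)/3-.5+75)
T=dict(A=(238,96),B=(152,304),C=(374,301),D=(603,321),E=(61,444),F=(501,494))
S=dict(A=(291,94),B=(207,277),C=(404,273),D=(608,293),E=(129,405),F=(517,449))
for k in T: print(k,np.round(ray(K,W,g(*T[k]),.080),4),np.round(ray(K,W,g(*S[k]),.042),4))
o,p=shot('top','t1.png');K,W=cam(o,p)
# fit the drum rim and find button/wheel marks
for q in ['dryer_floor','hours_top','hours_window','start_top']:
  for n in ['top','scene']:
    p=eyes.get_image(n)
    for d in spotter.mark_of(q,p)[:1]: print(q,n,np.round(d['centre'],4),round(d['confidence'],2))
```

```text
A [0.4053 0.158  0.08  ] [0.4042 0.1601 0.042 ]
B [0.4834 0.1402 0.08  ] [0.4817 0.1407 0.042 ]
C [0.4591 0.214  0.08  ] [0.457  0.2138 0.042 ]
D [0.442  0.2924 0.08  ] [0.4407 0.2921 0.042 ]
E [0.547  0.1149 0.08  ] [0.5448 0.118  0.042 ]
F [0.5181 0.2749 0.08  ] [0.516 0.275 0.042]
dryer_floor top [ 0.5688 -0.1005  0.041 ] 0.58
dryer_floor scene [ 0.5659 -0.1011  0.036 ] 0.87
hours_top top [ 0.5836 -0.2425  0.0766] 0.69
hours_top scene [ 0.5776 -0.2424  0.0786] 0.88
hours_window top [ 0.5796 -0.2277  0.062 ] 0.61
hours_window scene [ 0.5763 -0.2267  0.0662] 0.69
start_top top [ 0.5952 -0.2974  0.0818] 0.45
start_top scene [ 0.5957 -0.2975  0.0852] 0.66
```

Run:
```python
from h import *
delta([.4825,.1405,.30],np.radians(15.3))
```

```text
turn [0.003 0.002 0.046]
shift now-axes [  10.  -175.8  103.7]
shift yawed-axes [   1.7 -175.7  104.2]
```

```bash
python3 -m crank '[[0.003,0.002,0.046,0,0,0,0.2],[0,0,0,0,-34,20,0.2],[0,0,0,0,-35,21,0.2],[0,0,0,0,-35,21,0.2],[0,0,0,0,-35,21,0.2],[0,0,0,0,-35,21,0.2],[0,0,0,0,0,0,0.2]]'
python3 - <<'E'
from h import *
delta([.4825,.1405,.30],np.radians(15.3))
o,p=shot('wrist','w2.png')
K,W=cam(o,p)
for d in spotter.mark_of('core1_mid',p): print(np.round(d['centre'],4),round(d['confidence'],2),np.round(proj(K,W,d['centre'])))
E
```

```text
t: 4.15
tool_pos: [0.4859, 0.1391, 0.3002]
tool_rot: [-0.425, 3.103, 0.006]
contact_force: [-0.5, -0.0, -2.2]
opening: 0.0343
turn [0.003 0.01  0.005]
shift now-axes [2.9 2.3 0.1]
shift yawed-axes [2.9 2.2 0.2]
[0.4405 0.2954 0.0427] 0.63 [513. 201.]
```

View pics/w2.png

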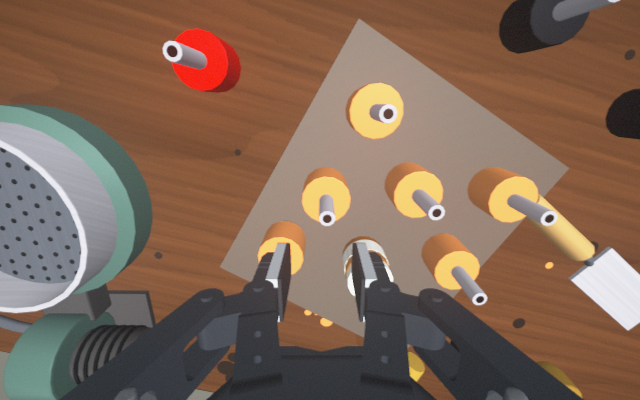

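Run:
```python
from h import *
o=ctrl.get_obs(); p=eyes.get_image('wrist'); K,W=cam(o,p)
for k,a in dict(A=(388,113),B=(327,218),C=(436.5,212),D=(549,218.5),F=(480,299)).items(): print(k,np.round(ray(K,W,a,.080),4))
b=ray(K,W,(327,218),.080); print('now TCP',o['tool_pos']); delta([b[0],b[1],.225],np.radians(15.3))
```

```text
A [0.4041 0.1665 0.08  ]
B [0.4847 0.149  0.08  ]
C [0.459  0.2238 0.08  ]
D [0.4417 0.305  0.08  ]
F [0.5196 0.2879 0.08  ]
now TCP [0.48632073 0.14225915 0.30374563]
turn [0.004 0.017 0.009]
shift now-axes [ 1.6  5.7 80. ]
shift yawed-axes [ 0.3  6.  80. ]
```

```bash
python3 -m crank '[[0.004,0.017,0.009,0,0,0,0.2],[0,0,0,0,0,0,0.2]]'
python3 - <<'E'
from h import *
for i in range(5):
    o=ctrl.get_obs(); print(o['t'],np.round(o['tool_pos'],4),np.round(o['tool_rot'],3),np.round(o['q'],4)); p=eyes.get_image('wrist')
o,p=shot('wrist','w3.png')
a=p['image'][200:300,240:400][:,:,::-1]
cv2.imwrite('pics/w3c.png',cv2.resize(p['image'][90:320,220:580][:,:,::-1],None,fx=2.2,fy=2.2,interpolation=cv2.INTER_CUBIC)); print(o['tool_pos'],o['tool_rot'])
E
```

```text
t: 4.47
tool_pos: [0.4869, 0.145, 0.3074]
tool_rot: [-0.42, 3.111, 0.001]
contact_force: [-0.3, 0.4, 0.6]
opening: 0.0341
4.4667 [0.4869 0.145  0.3074] [-4.200e-01  3.111e+00  1.000e-03] [ 1.4280e-01 -1.5030e-01  1.9756e+00  5.0000e-04  1.3139e+00 -1.6964e+00]
4.5167 [0.487  0.1452 0.3076] [-4.21e-01  3.11e+00  1.00e-03] [ 1.4310e-01 -1.5060e-01  1.9753e+00  8.0000e-04  1.3132e+00 -1.6969e+00]
4.5667 [0.4869 0.1451 0.3075] [-4.21e-01  3.11e+00  1.00e-03] [ 1.4300e-01 -1.5070e-01  1.9756e+00  7.0000e-04  1.3130e+00 -1.6972e+00]
4.6167 [0.4868 0.145  0.3072] [-4.21e-01  3.11e+00  1.00e-03] [ 1.4270e-01 -1.5060e-01  1.9760e+00  7.0000e-04  1.3129e+00 -1.6973e+00]
4.6667 [0.4867 0.1448 0.3069] [-4.21e-01  3.11e+00  1.00e-03] [ 1.4250e-01 -1.5050e-01  1.9764e+00  7.0000e-04  1.3128e+00 -1.6973e+00]
[0.48667426 0.14466241 0.30669533] [-4.20253642e-01  3.11094499e+00  1.00495859e-03]
```

View pics/w3c.png

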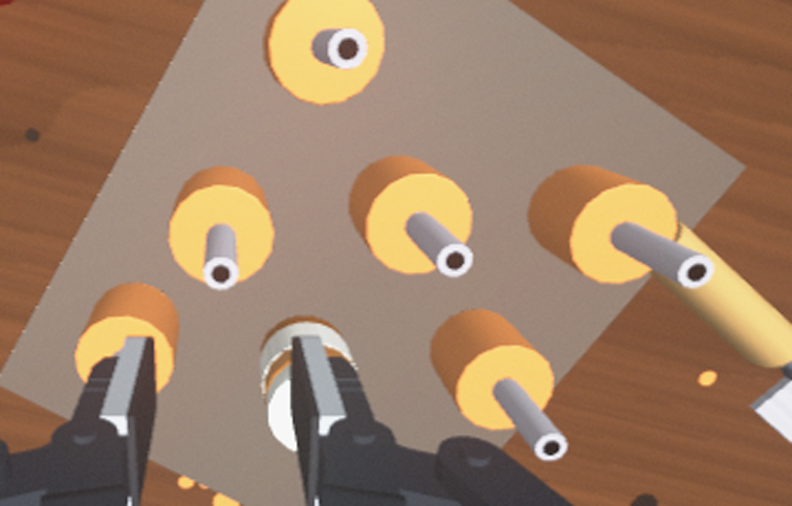

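Run:
```python
from h import *
o=ctrl.get_obs(); p=eyes.get_image('wrist'); K,W=cam(o,p)
for k,(x,y) in dict(A=(348,48),B=(221,273),C=(455,260),D=(696,271),F=(549,446)).items():
    print(k,np.round(ray(K,W,(x/2.2-.3+220,y/2.2-.3+90),.080),4))
    if k=='B': b=ray(K,W,(x/2.2-.3+220,y/2.2-.3+90),.080)
for k,(x,y) in dict(A=(325,47),B=(221,226),C=(418,216),D=(624,232),F=(505,387)).items(): print(k,np.round(ray(K,W,(x/2.2-.3+220,y/2.2-.3+90),.042),4))
delta([b[0],b[1],.225],np.radians(15.3))
```

```text
A [0.4028 0.1617 0.08  ]
B [0.4817 0.1443 0.08  ]
C [0.4569 0.2176 0.08  ]
D [0.4393 0.2964 0.08  ]
F [0.5155 0.2783 0.08  ]
A [0.4035 0.161  0.042 ]
B [0.4772 0.143  0.042 ]
C [0.4532 0.2152 0.042 ]
D [0.4381 0.2948 0.042 ]
F [0.5141 0.2778 0.042 ]
turn [0.    0.002 0.001]
shift now-axes [ 4.9  1.2 81.3]
shift yawed-axes [ 4.8  1.2 81.3]
```

```bash
python3 -m crank '[[0,0,0,4,1,6,0.3],[0,0,0,1,0,15,0.3],[0,0,0,0,0,20,0.3],[0,0,0,0,0,18,0.3],[0,0,0,0,0,12,0.3],[0,0,0,0,0,6,0.3],[0,0,0,0,0,0,0.3],[0,0,0,0,0,0,0.3]]'
python3 - <<'E'
from h import *
delta([.4815,.144,.225],np.radians(15.3))
o,p=shot('wrist','w4.png')
E
```

```text
t: 5.48
tool_pos: [0.4797, 0.1445, 0.2253]
tool_rot: [-0.421, 3.111, 0.001]
contact_force: [0.4, 1.1, -0.5]
opening: 0.0297
turn [0.    0.003 0.002]
shift now-axes [-1.6 -0.9  0.3]
shift yawed-axes [-1.6 -0.9  0.3]
```

View pics/w4.png

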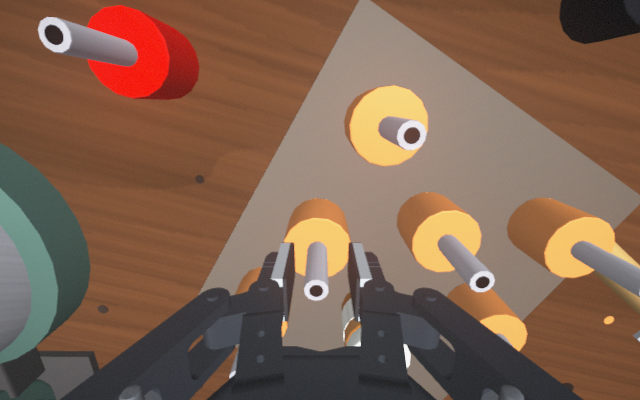

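```bash
cat >> h.py <<'E'
def tipoff(px,z):
    o=ctrl.get_obs(); p=eyes.get_image('wrist'); K,W=cam(o,p); X=ray(K,W,px,z)
    print('world',np.round(X,4),'tool',np.round(R.from_rotvec(o['tool_rot']).inv().apply(X-o['tool_pos'])*1000,1),'tcp',np.round(o['tool_pos'],4),'F',np.round(o['contact_force'],1))
E
python3 -c "
from h import *
tipoff((316.5,290),.08)"
python3 -m crank '[[0,0,0,-1.5,0,0,0.5],[0,0,0,0,0,0,1],[0,0,0,0,0,0,1],[0,0,0,0,0,0,1],[0,0,0,0,0,0,1],[0,0,0,0,0,0,1]]' 40
python3 -c "
from h import *
shot('wrist','w5.png');o=ctrl.get_obs();print(o['tool_pos'],o['opening'])"
```

```text
world [0.482  0.1445 0.08  ] tool [ -1.7  -0.6 145.5] tcp [0.4798 0.1445 0.2254] F [-0.   0.8 -0.2]
t: 6.08
tool_pos: [0.4829, 0.1451, 0.2293]
tool_rot: [-0.42, 3.103, 0.001]
contact_force: [-0.3, 0.2, -1.8]
opening: 0.0105
[0.48287347 0.14515416 0.22922095] 0.010425069290492422
```

View pics/w5.png

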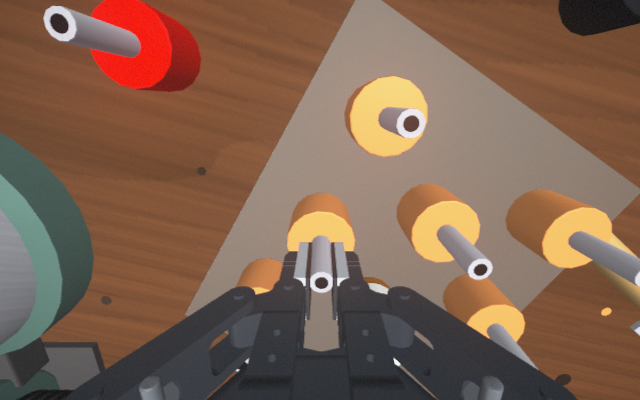

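```bash
python3 -c "
from h import *
tipoff((321,283),.08)"
python3 -m crank '[[0,0,0,0,0,-10,1],[0,0,0,0,0,-20,1],[0,0,0,0,0,-30,1],[0,0,0,0,0,-30,1],[0,0,0,0,0,-20,1],[0,0,0,0,0,-10,1],[0,0,0,0,0,0,1],[0,0,0,0,0,0,1]]'
python3 -c "
from h import *
shot('wrist','w6.png');o=ctrl.get_obs();print(o['tool_pos'],o['opening']);delta([.567,-.05,.36],np.radians(15.3))"
```

```text
world [0.4844 0.147  0.08  ] tool [ -0.5   1.5 149.2] tcp [0.4829 0.1452 0.2292] F [ 0.7  0.2 -1.1]
t: 6.85
tool_pos: [0.4803, 0.1447, 0.3556]
tool_rot: [-0.42, 3.108, 0.001]
contact_force: [-0.5, -0.3, -2.2]
opening: 0.0108
[0.48036481 0.14468929 0.35534755] 0.00995339108399568
turn [0.    0.005 0.002]
shift now-axes [ -31.9 -210.7   -4.5]
shift yawed-axes [ -32.2 -210.6   -4.7]
```

View pics/w6.png

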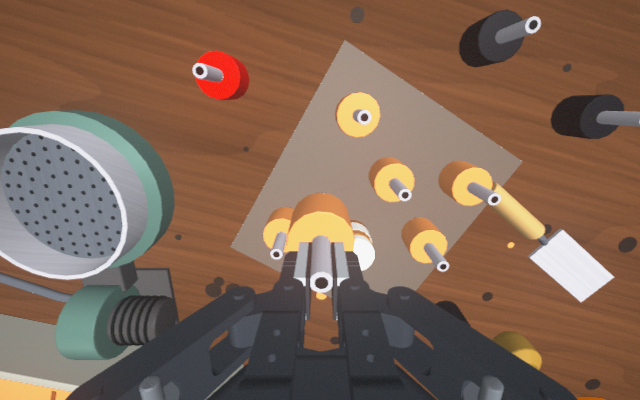

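```bash
python3 -m crank '[[0,0,0,-14,-10,-2,1],[0,0,0,-22,-25,-3,1],[0,0,0,-22,-35,0,1],[0,0,0,-22,-35,0,1],[0,0,0,-10,-25,0,1],[0,0,0,-2,-10,0,1],[0,0,0,0,0,0,1],[0,0,0,0,0,0,1]]'
python3 -c "
from h import *
o,p=shot('wrist','w7.png');print(o['tool_pos'],o['tool_rot'],o['opening']);delta([.567,-.101,.36],np.radians(15.3))
K,W=cam(o,p)
for d in spotter.mark_of('dryer_floor',p): print(np.round(d['centre'],4),round(d['confidence'],2),np.round(proj(K,W,d['centre'])))
"
```

```text
t: 7.57
tool_pos: [0.6074, 0.0307, 0.3429]
tool_rot: [0.423, -3.093, -0.01]
contact_force: [-0.7, -0.2, -0.6]
opening: 0.0104
[0.60739371 0.03066397 0.34290566] [ 0.42338619 -3.09283128 -0.01003852] 0.010420347505845483
turn [ 0.009 -0.019  0.006]
shift now-axes [  74.4 -116.2  -17. ]
shift yawed-axes [  73.4 -116.8  -17.4]
[ 0.5634 -0.1029  0.0367] 0.86 [189. 114.]
[0.6049 0.0315 0.1577] 0.16 [318. 249.]
```

View pics/w7.png

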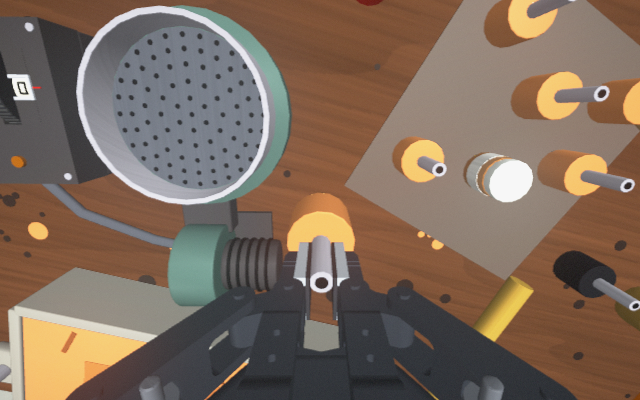

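```bash
cat >> h.py <<'E'
def drum(f=None,guess=(.5655,-.102)):
    from scipy.optimize import least_squares
    o,p=shot('wrist',f or 'drum.png'); K,W=cam(o,p); im=p['image'].astype(int)
    m=(im.min(2)>200)&(im.max(2)-im.min(2)<25)
    v,u=np.nonzero(m); X=np.array([ray(K,W,(a,b),.074)[:2] for a,b in zip(u,v)])
    r=np.hypot(*(X-guess).T); X=X[(r>.066)&(r<.083)]
    s=least_squares(lambda q:np.hypot(X[:,0]-q[0],X[:,1]-q[1])-q[2],[*guess,.0735],loss='soft_l1',f_scale=.001)
    print('drum',np.round(s.x,4),len(X),'rms',np.sqrt(np.mean(s.fun**2)),'tcp',np.round(o['tool_pos'],4))
    return s.x,o,p
E
python3 -m crank '[[0,0,0,0,0,0,1],[0,0,0,0,0,0,1],[0,0,0,0,0,0,1]]'
python3 -c "
from h import *
c,o,p=drum('w8.png'); K,W=cam(o,p); im=p['image'][:,:,::-1].copy()
for r,z,col in [(.071,.074,(0,0,255)),(.076,.074,(255,0,0)),(.071,.04,(0,255,255))]:
    for t in np.linspace(0,6.28,200):
        u=proj(K,W,[c[0]+r*np.cos(t),c[1]+r*np.sin(t),z]); cv2.circle(im,tuple(int(round(x)) for x in u),0,col,-1)
cv2.imwrite('pics/w8o.png',cv2.resize(im[0:250,0:320],None,fx=2.4,fy=2.4))
tipoff((321,282),.19)
for q in ['hours_top','hours_window','start_top']:
    for d in spotter.mark_of(q,p)[:1]: print(q,np.round(d['centre'],4),round(d['confidence'],2))
"
```

```text
t: 7.92
tool_pos: [0.6048, 0.0347, 0.3431]
tool_rot: [0.432, -3.091, -0.011]
contact_force: [-0.2, 0.4, -0.6]
opening: 0.0103
drum [ 0.5617 -0.0993  0.0728] 3157 rms 0.001193462366559643 tcp [0.6048 0.0347 0.3431]
world [0.6037 0.0375 0.19  ] tool [ -2.6   1.5 153.2] tcp [0.6048 0.0347 0.3432] F [ 0.2  0.4 -0.8]
hours_window [ 0.5819 -0.2234  0.0685] 0.86
```

View pics/w8o.png

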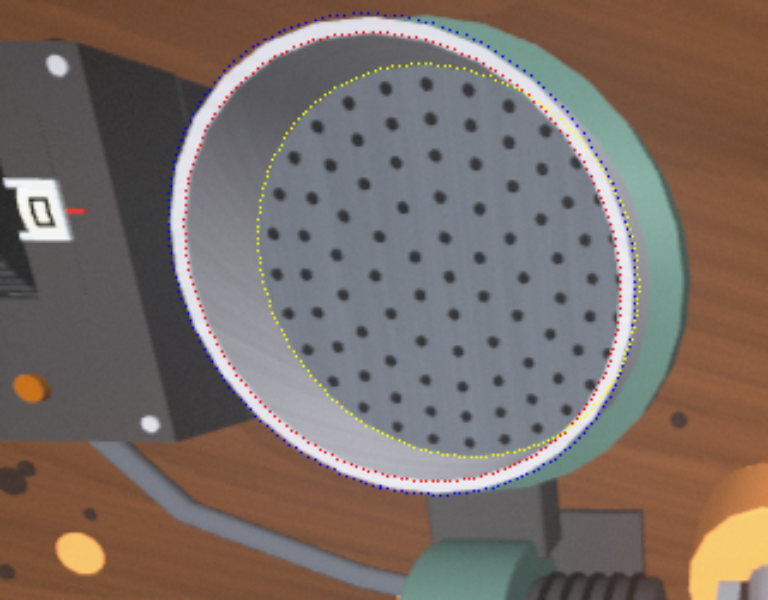

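```bash
python3 -c "
from h import *
delta([.563,-.0995,.34],np.radians(15.3))"
```

```text
turn [ 0.009 -0.019  0.01 ]
shift now-axes [  77.1 -116.8    3.6]
shift yawed-axes [  76.  -117.5    3.2]
```

```bash
python3 -m crank '[[0.009,-0.019,0.01,0,0,0,1],[0,0,0,10,-15,0,1],[0,0,0,20,-30,0,1],[0,0,0,22,-35,0,1],[0,0,0,18,-27,0,1],[0,0,0,6,-10,0,1],[0,0,0,0,0,0,1],[0,0,0,0,0,0,1]]'
python3 -m crank '[[0,0,0,0,0,0,1],[0,0,0,0,0,0,1]]'
python3 -c "
from h import *
shot('wrist','w9.png')
delta([.563,-.0995,.34],np.radians(15.3))
drum('w9.png')"
```

```text
t: 8.83
tool_pos: [0.5618, -0.1025, 0.3442]
tool_rot: [-0.415, 3.103, -0.004]
contact_force: [-0.0, -0.3, -0.7]
opening: 0.0106
t: 9.0
tool_pos: [0.5623, -0.1011, 0.3443]
tool_rot: [-0.416, 3.102, -0.003]
contact_force: [1.0, -0.5, -1.5]
opening: 0.0105
turn [-0.003  0.011  0.   ]
shift now-axes [-0.9  1.2  4.3]
shift yawed-axes [-0.9  1.1  4.3]
drum [ 0.5622 -0.0997  0.0733] 2495 rms 0.0025409271549962104 tcp [ 0.5624 -0.1009  0.3443]
```

View pics/w9.png

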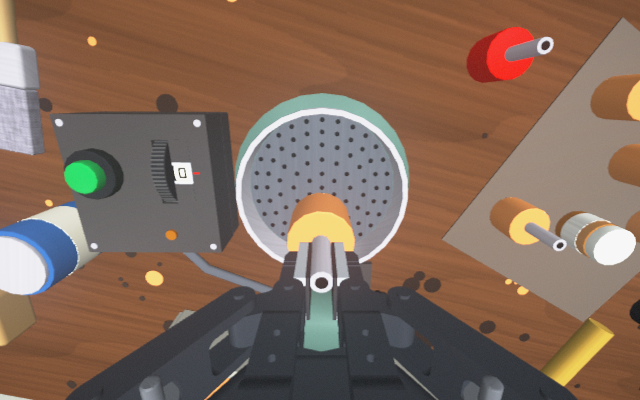

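```bash
python3 -m crank '[[-0.003,0.011,0,0,1,0,1],[0,0,0,0,0,10,1],[0,0,0,0,0,15,1],[0,0,0,0,0,15,1],[0,0,0,0,0,12,1],[0,0,0,0,0,6,1],[0,0,0,0,0,2,1],[0,0,0,0,0,0,1]]'
python3 -m crank '[[0,0,0,0,0,0,1],[0,0,0,0,0,0,1]]'
python3 -c "
from h import *
shot('wrist','w10.png')
delta([.562,-.0995,.2675],np.radians(15.3))
tipoff((321,282),.1335)"
```

```text
t: 9.77
tool_pos: [0.5631, -0.0956, 0.279]
tool_rot: [0.429, -3.111, -0.001]
contact_force: [0.8, -0.7, -1.3]
opening: 0.0107
t: 9.93
tool_pos: [0.5633, -0.0956, 0.2792]
tool_rot: [0.429, -3.111, -0.001]
contact_force: [-0.2, 0.8, -1.9]
opening: 0.0103
turn [ 0.    -0.001  0.007]
shift now-axes [ 2.4 -3.4 12. ]
shift yawed-axes [ 2.4 -3.4 12. ]
world [ 0.5607 -0.0948  0.1335] tool [  2.3   1.5 146. ] tcp [ 0.5634 -0.0956  0.2795] F [-0.4 -0.5 -0.8]
```

View pics/w10.png

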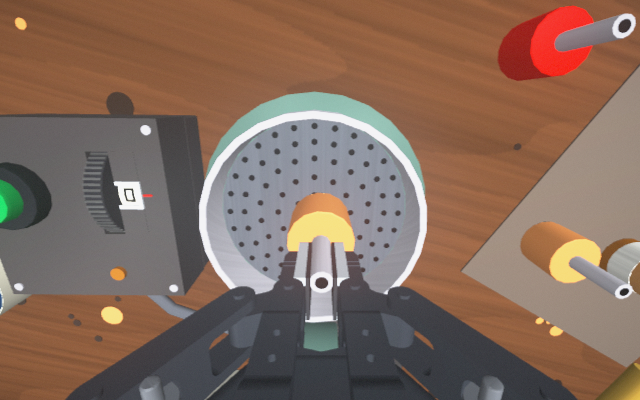

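```bash
python3 -m crank '[[0,0,0.007,2,-3,2,1],[0,0,0,0,0,2,1],[0,0,0,0,0,2,1],[0,0,0,0,0,2,1],[0,0,0,0,0,0,1],[0,0,0,0,0,0,1]]'
python3 -c "
from h import *
delta([.562,-.0995,.2675],np.radians(15.3));print(ctrl.get_obs()['contact_force'])"
```

```text
t: 10.53
tool_pos: [0.5629, -0.1, 0.2732]
tool_rot: [-0.415, 3.111, -0.003]
contact_force: [0.3, -0.5, -1.4]
opening: 0.0105
turn [-0.002  0.003 -0.001]
shift now-axes [0.7 0.8 5.7]
shift yawed-axes [0.7 0.8 5.7]
[ 0.32477023 -0.53196563 -1.40424188]
```

```bash
python3 -m crank '[[-0.002,0.003,0,1,0,2,1],[0,0,0,0,0,2,1],[0,0,0,0,0,2,1],[0,0,0,0,0,2,1],[0,0,0,0,0,0,1],[0,0,0,0,0,0,1]]'
python3 -c "
from h import *
delta([.562,-.0995,.2675],np.radians(15.3));print(ctrl.get_obs()['contact_force'])
o,p=shot('scene','s1.png'); cv2.imwrite('pics/s1c.png',cv2.resize(p['image'][150:270,180:360][:,:,::-1],None,fx=4,fy=4,interpolation=cv2.INTER_CUBIC))"
```

```text
t: 11.03
tool_pos: [0.5622, -0.1005, 0.2654]
tool_rot: [-0.416, 3.113, -0.001]
contact_force: [-0.5, -0.6, -1.0]
opening: 0.0103
turn [-0.001  0.001 -0.001]
shift now-axes [-0.   1.  -2.1]
shift yawed-axes [-0.   1.  -2.1]
[-0.48223    -0.61327798 -0.98521733]
```

View pics/s1c.png

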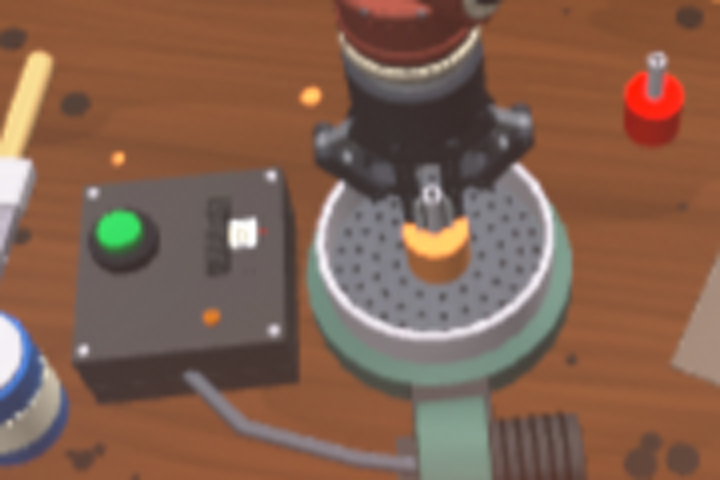

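```bash
python3 -m crank '[[0,0,0,0,0,1,1],[0,0,0,0,0,1,1],[0,0,0,0,0,0,1]]';python3 -m crank '[[0,0,0,0,0,1,1],[0,0,0,0,0,1,1],[0,0,0,0,0,0,1]]'
```

```text
t: 11.33
tool_pos: [0.5627, -0.1006, 0.2657]
tool_rot: [-0.416, 3.112, -0.002]
contact_force: [0.0, 1.0, -1.3]
opening: 0.0106
t: 11.58
tool_pos: [0.5633, -0.1007, 0.2655]
tool_rot: [-0.416, 3.111, -0.003]
contact_force: [-0.1, 0.5, -0.4]
opening: 0.0107
```

```bash
python3 -m crank '[[0,0,0,0,0,3,1],[0,0,0,0,0,2,1],[0,0,0,0,0,0,1]]'; python3 -c "
from h import *
for i in range(3): print(ctrl.get_obs()['contact_force'],ctrl.get_obs()['tool_pos']); eyes.get_image('top')"
```

```text
t: 11.83
tool_pos: [0.5648, -0.1013, 0.2658]
tool_rot: [-0.416, 3.108, -0.006]
contact_force: [-0.0, -0.2, -0.5]
opening: 0.0106
[-0.03852872 -0.16059983 -0.49631929] [ 0.56478307 -0.10126787  0.26577588]
[ 0.63773998  0.13709555 -0.63388188] [ 0.56482486 -0.10125281  0.26569809]
[-0.74360409 -0.39235828  3.2103734 ] [ 0.56473008 -0.1012445   0.26539637]
```

```bash
python3 -m crank '[[0,0,0,0,0,0,0.5],[0,0,0,0,0,0,0.5],[0,0,0,0,0,0,0.5],[0,0,0,0,0,-8,0.5],[0,0,0,0,0,-20,0.5],[0,0,0,0,0,-30,0.5],[0,0,0,0,0,-20,0.5],[0,0,0,0,0,0,0.5]]'; python3 -m crank '[[0,0,0,0,0,-5,0.3],[0,0,0,0,0,0,0.3],[0,0,0,0,0,0,0.3]]'; python3 -c "
from h import *
o,p=shot('wrist','w11.png')
print(o['tool_pos']);delta([.4825,.1405,.35],np.radians(15.3))"
```

```text
t: 12.65
tool_pos: [0.5628, -0.1005, 0.3421]
tool_rot: [0.417, -3.111, -0.001]
contact_force: [0.3, -0.9, 1.0]
opening: 0.0216
t: 12.9
tool_pos: [0.5626, -0.1005, 0.3475]
tool_rot: [0.417, -3.112, 0.0]
contact_force: [0.2, -0.4, -0.9]
opening: 0.0298
[ 0.56258985 -0.10045798  0.34754684]
turn [ 0.    -0.002 -0.001]
shift now-axes [ 13.9 253.6  -2.4]
shift yawed-axes [ 13.7 253.6  -2.5]
```

View pics/w11.png

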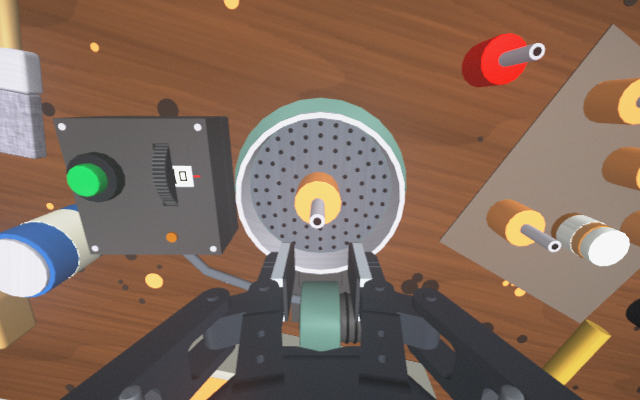

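```bash
python3 -c "
from h import *
tipoff((316.5,221),.118); tipoff((317,202),.078)
drum('w12.png')"
```

```text
world [ 0.5642 -0.1018  0.118 ] tool [ -1.6  -1.8 229.5] tcp [ 0.5626 -0.1005  0.3475] F [ 0.4 -0.3  0.5]
world [ 0.5625 -0.1022  0.078 ] tool [-1.000e-01 -1.800e+00  2.692e+02] tcp [ 0.5626 -0.1004  0.3472] F [-0.  -0.5  0. ]
drum [ 0.5615 -0.0999  0.0729] 2289 rms 0.0013215866447129107 tcp [ 0.5625 -0.1005  0.347 ]
```

```bash
python3 -c "
from h import *
for t in (-8,56,120,184,248):
    a=np.radians(15.3+t); print(t,np.round([.5617+.047*np.cos(a),-.0997+.047*np.sin(a)],4))
delta([.545,.119,.31],np.radians(15.3))"
```

```text
-8 [ 0.6083 -0.0937]
56 [ 0.5768 -0.0552]
120 [ 0.5283 -0.0666]
184 [ 0.5173 -0.1152]
248 [ 0.5562 -0.1464]
turn [ 0.001 -0.003 -0.001]
shift now-axes [-40.9 216.3  37.1]
shift yawed-axes [-41.  216.3  37.1]
```

```bash
python3 -m crank '[[0,0,0,-2,10,0,0.3],[0,0,0,-5,25,0,0.3],[0,0,0,-7,38,5,0.3],[0,0,0,-7,38,8,0.3],[0,0,0,-7,38,8,0.3],[0,0,0,-7,35,8,0.3],[0,0,0,-4,20,5,0.3],[0,0,0,-2,10,3,0.3]]'; python3 -m crank '[[0,0,0,0,0,0,0.3],[0,0,0,0,0,0,0.3],[0,0,0,0,0,0,0.3]]'
python3 -c "
from h import *
o,p=shot('wrist','w13.png')
print(o['tool_pos']);delta([.545,.119,.225],np.radians(15.3))"
```

```text
t: 13.77
tool_pos: [0.5437, 0.1263, 0.3052]
tool_rot: [0.404, -3.109, -0.003]
contact_force: [-0.2, 0.3, 0.6]
opening: 0.03
t: 14.02
tool_pos: [0.5425, 0.1285, 0.3033]
tool_rot: [0.41, -3.104, -0.003]
contact_force: [0.1, -1.1, 0.1]
opening: 0.0299
[0.54253655 0.12846018 0.30326682]
turn [ 0.003 -0.01  -0.005]
shift now-axes [-0.7 -9.7 78.4]
shift yawed-axes [ 0.1 -9.4 78.4]
```

View pics/w13.png

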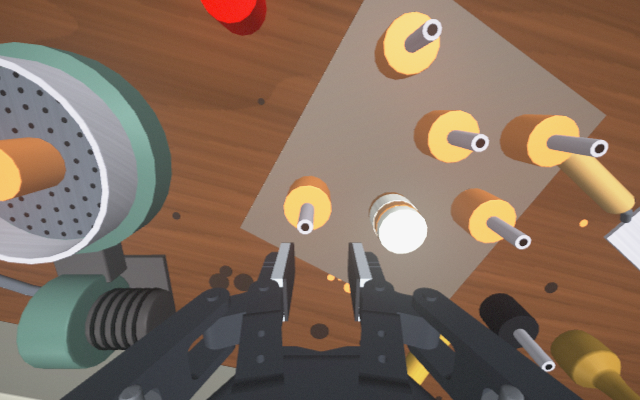

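```bash
python3 -c "
from h import *
o=ctrl.get_obs();p=eyes.get_image('wrist');K,W=cam(o,p)
for k,a in dict(E=(305,227),A=(432,30),C=(480,143),D=(600,148),F=(522,241)).items():
  X=ray(K,W,a,.08);print(k,np.round(X,4))
  if k=='E': delta([X[0],X[1],.225],np.radians(15.3))"
```

```text
E [0.5465 0.1195 0.08  ]
turn [ 0.003 -0.01  -0.005]
shift now-axes [-2.2 -9.4 78.6]
shift yawed-axes [-1.4 -9.1 78.6]
A [0.4036 0.1618 0.08  ]
C [0.4575 0.2177 0.08  ]
D [0.4397 0.2973 0.08  ]
F [0.5159 0.2785 0.08  ]
```

```bash
python3 -m crank '[[0.003,-0.01,-0.005,-1.5,-9,5,0.3],[0,0,0,0,0,15,0.3],[0,0,0,0,0,20,0.3],[0,0,0,0,0,18,0.3],[0,0,0,0,0,12,0.3],[0,0,0,0,0,5,0.3],[0,0,0,0,0,0,0.3],[0,0,0,0,0,0,0.3]]'
python3 -c "
from h import *
shot('wrist','w14.png');delta([.5465,.1195,.225],np.radians(15.3))"
```

```text
t: 14.78
tool_pos: [0.5516, 0.1093, 0.2289]
tool_rot: [-0.4, 3.103, -0.005]
contact_force: [-0.1, 0.7, 0.2]
opening: 0.0295
turn [-0.005  0.012 -0.011]
shift now-axes [ 2.4 11.1  4. ]
shift yawed-axes [ 2.3 11.1  4.1]
```

View pics/w14.png

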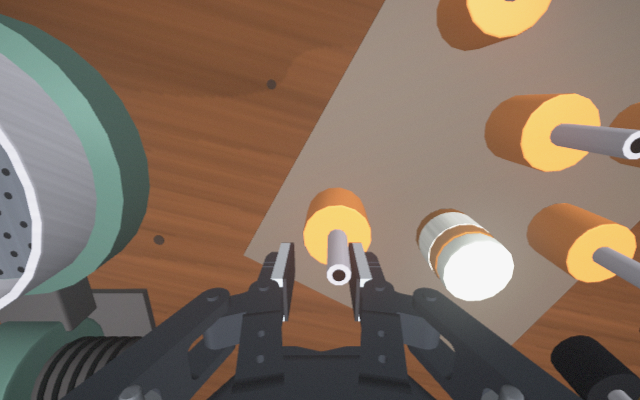

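```bash
python3 -m crank '[[-0.005,0.012,-0.011,1,3,1,0.3],[0,0,0,0.5,4,1,0.3],[0,0,0,0,2,0,0.3],[0,0,0,0,1,0,0.3],[0,0,0,0,0,0,0.3],[0,0,0,0,0,0,0.3]]'
python3 -c "
from h import *
shot('wrist','w15.png');delta([.5465,.1195,.225],np.radians(15.3))"
```

```text
t: 15.33
tool_pos: [0.5486, 0.1201, 0.2311]
tool_rot: [-0.422, 3.107, -0.0]
contact_force: [0.2, -1.2, -0.2]
opening: 0.0298
turn [-0.001  0.006  0.003]
shift now-axes [2.3 0.  6.1]
shift yawed-axes [2.2 0.  6.1]
```

View pics/w15.png

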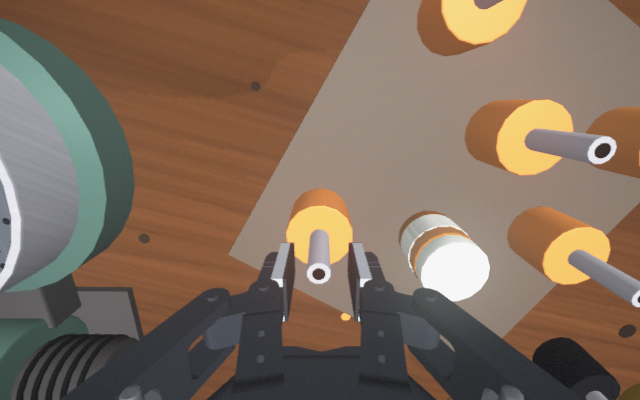

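```bash
python3 -c "
from h import *
tipoff((319,273),.08)"; python3 -m crank '[[-0.001,0.006,0.003,1,0,2,0.3],[0,0,0,1,0,2,0.3],[0,0,0,0,0,1,0.3],[0,0,0,0,0,0,0.3],[0,0,0,0,0,0,0.3]]'
python3 -c "
from h import *
o,p=shot('wrist','w16.png');delta([.5465,.1195,.225],np.radians(15.3));cv2.imwrite('pics/w16c.png',cv2.resize(p['image'][180:330,240:400][:,:,::-1],None,fx=3,fy=3))"
```

```text
world [0.5457 0.1196 0.08  ] tool [  3.9   0.5 151.1] tcp [0.5487 0.1201 0.2311] F [ 0.7 -0.3  0.3]
t: 15.85
tool_pos: [0.5464, 0.1192, 0.2251]
tool_rot: [0.417, -3.112, 0.0]
contact_force: [0.4, 0.0, 0.1]
opening: 0.03
turn [-0.    -0.001 -0.001]
shift now-axes [-0.2  0.3  0.1]
shift yawed-axes [-0.2  0.3  0.1]
```

View pics/w16c.png

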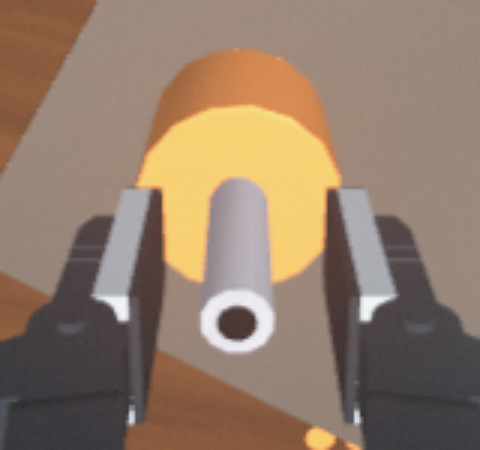

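```bash
python3 -c "
from h import *
tipoff((319,286.7),.08)"; python3 -m crank '[[0,0,0,0,0,0,1],[0,0,0,0,0,0,1],[0,0,0,0,0,0,1],[0,0,0,0,0,0,1],[0,0,0,0,0,0,1]]' 40
python3 -c "
from h import *
o,p=shot('wrist','w17.png');cv2.imwrite('pics/w17c.png',cv2.resize(p['image'][180:330,240:400][:,:,::-1],None,fx=3,fy=3))"
python3 -m crank '[[0,0,0,0,0,-10,1],[0,0,0,0,0,-20,1],[0,0,0,0,0,-30,1],[0,0,0,0,0,-35,1],[0,0,0,0,0,-25,1],[0,0,0,0,0,-10,1],[0,0,0,0,0,-3,1],[0,0,0,0,0,0,1]]'
python3 -c "
from h import *
print(ctrl.get_obs()['tool_pos']);delta([.5763,-.0552,.365],np.radians(15.3))"
```

```text
world [0.5457 0.1196 0.08  ] tool [  0.3   0.5 145.1] tcp [0.5464 0.1192 0.2251] F [ 0.3  1.2 -0.1]
t: 16.37
tool_pos: [0.5464, 0.1191, 0.2251]
tool_rot: [0.417, -3.112, 0.0]
contact_force: [-0.4, -0.3, 0.0]
opening: 0.0105
t: 17.08
tool_pos: [0.5453, 0.1191, 0.3643]
tool_rot: [0.416, -3.107, -0.0]
contact_force: [0.1, -0.1, -2.4]
opening: 0.0105
[0.54526146 0.11913057 0.36432302]
turn [ 0.001 -0.007 -0.001]
shift now-axes [  15.9 -176.4   -0.7]
shift yawed-axes [  16.1 -176.3   -0.7]
```

View pics/w17c.png

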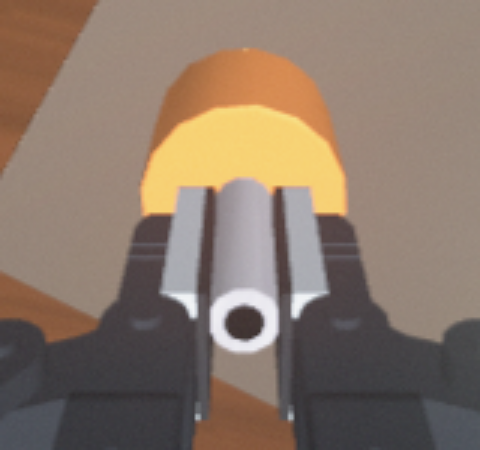

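```bash
python3 -m crank '[[0,0,0,1,-10,0,1],[0,0,0,2,-20,0,1],[0,0,0,3,-30,0,1],[0,0,0,3,-35,0,1],[0,0,0,3,-32,0,1],[0,0,0,2,-22,0,1],[0,0,0,1,-12,0,1],[0,0,0,0,-5,0,1]]'; python3 -m crank '[[0,0,0,0,-2,0,1],[0,0,0,0,0,0,1],[0,0,0,0,0,0,1]]'
python3 -c "
from h import *
shot('wrist','w18.png');print(ctrl.get_obs()['tool_pos']);delta([.5768,-.0552,.365],np.radians(15.3));drum()"
```

```text
t: 17.75
tool_pos: [0.5721, -0.0536, 0.3473]
tool_rot: [0.42, -3.083, -0.009]
contact_force: [-0.2, 0.4, -1.3]
opening: 0.0101
t: 18.0
tool_pos: [0.5719, -0.0558, 0.3436]
tool_rot: [0.417, -3.077, -0.013]
contact_force: [0.5, -0.2, -0.6]
opening: 0.0107
[ 0.57189861 -0.05560735  0.34366691]
turn [ 0.013 -0.035  0.003]
shift now-axes [ -4.1  -0.6 -21.5]
shift yawed-axes [ -4.8  -0.9 -21.3]
drum [ 0.5615 -0.0997  0.0729] 2413 rms 0.0013589956626488854 tcp [ 0.5719 -0.0556  0.3437]
```

View pics/w18.png

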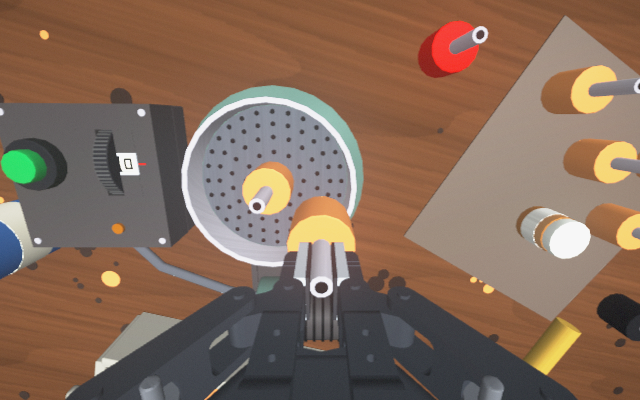

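```bash
python3 -m crank '[[0.006,-0.017,0.003,-2,0,0,1],[0.006,-0.017,0,-2,0,0,1],[0,0,0,0,0,3,1],[0,0,0,0,0,5,1],[0,0,0,0,0,3,1],[0,0,0,0,0,0,1],[0,0,0,0,0,0,1]]'
python3 -c "
from h import *
print(ctrl.get_obs()['tool_pos']);delta([.5768,-.0552,.264],np.radians(15.3))"
```

```text
t: 18.68
tool_pos: [0.5763, -0.0509, 0.3327]
tool_rot: [-0.425, 3.107, -0.0]
contact_force: [-0.4, -0.2, -0.3]
opening: 0.0108
[ 0.57627164 -0.05090588  0.33273201]
turn [-0.001  0.005  0.005]
shift now-axes [ 1.  -4.2 68.7]
shift yawed-axes [ 0.6 -4.3 68.7]
```

```bash
python3 -m crank '[[0,0.005,0.005,0,-2,3,1],[0,0,0,0,-1.5,6,1],[0,0,0,0,-1,8,1],[0,0,0,0,0,8,1],[0,0,0,0,0,5,1],[0,0,0,0,0,2,1],[0,0,0,0,0,0,1],[0,0,0,0,0,0,1]]'
python3 -c "
from h import *
shot('wrist','w19.png');print(ctrl.get_obs()['tool_pos']);delta([.5768,-.0552,.264],np.radians(15.3))"
```

```text
t: 19.35
tool_pos: [0.5772, -0.0561, 0.2956]
tool_rot: [0.416, -3.111, -0.0]
contact_force: [0.3, 0.4, -0.1]
opening: 0.0108
[ 0.57715849 -0.05614015  0.29570117]
turn [ 0.001 -0.003 -0.001]
shift now-axes [ 0.   1.  31.7]
shift yawed-axes [ 0.1  1.  31.7]
```

View pics/w19.png

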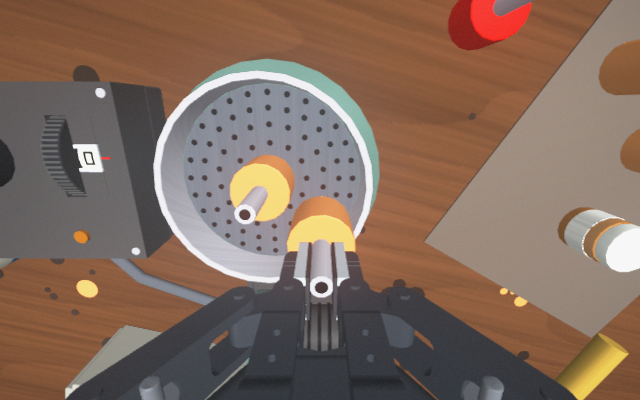

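```bash
python3 -m crank '[[0,-0.003,0,0,1,3,1],[0,0,0,0,0,5,1],[0,0,0,0,0,6,1],[0,0,0,0,0,6,1],[0,0,0,0,0,5,1],[0,0,0,0,0,3,1],[0,0,0,0,0,0,1],[0,0,0,0,0,0,1]]'
python3 -c "
from h import *
o,p=shot('wrist','w20.png');print(ctrl.get_obs()['contact_force']);delta([.5768,-.0552,.264],np.radians(15.3))"
```

```text
t: 20.07
tool_pos: [0.5771, -0.0549, 0.2655]
tool_rot: [-0.416, 3.112, 0.0]
contact_force: [-0.2, -0.1, -1.5]
opening: 0.0107
[-0.0799366   0.29839785 -1.23821929]
turn [-0.     0.002 -0.001]
shift now-axes [ 0.4 -0.2  1.4]
shift yawed-axes [ 0.4 -0.2  1.4]
```

View pics/w20.png

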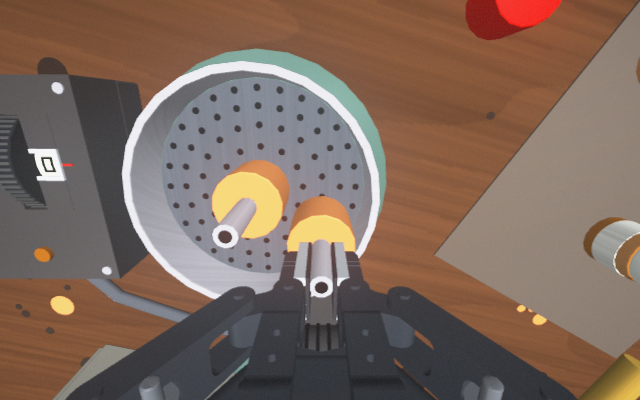

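```bash
python3 -m crank '[[0,0,0,0,0,1,1],[0,0,0,0,0,2,1],[0,0,0,0,0,1,1],[0,0,0,0,0,0,1]]'; python3 -m crank '[[0,0,0,0,0,0,0.6],[0,0,0,0,0,0,0.5],[0,0,0,0,0,0,0.5],[0,0,0,0,0,-8,0.5],[0,0,0,0,0,-20,0.5],[0,0,0,0,0,-30,0.5],[0,0,0,0,0,-20,0.5],[0,0,0,0,0,-5,0.3]]';  python3 -m crank '[[0,0,0,0,0,0,0.3],[0,0,0,0,0,0,0.3]]'
python3 -c "
from h import *
o,p=shot('wrist','w21.png')
delta([.5155,.2785,.31],np.radians(15.3))"
```

```text
t: 20.45
tool_pos: [0.5779, -0.0551, 0.2634]
tool_rot: [-0.416, 3.109, -0.001]
contact_force: [0.4, -0.5, -0.7]
opening: 0.0107
t: 21.12
tool_pos: [0.5765, -0.0549, 0.3477]
tool_rot: [0.416, -3.113, -0.002]
contact_force: [0.6, 0.2, 0.6]
opening: 0.0296
t: 21.28
tool_pos: [0.577, -0.055, 0.3504]
tool_rot: [-0.416, 3.11, -0.001]
contact_force: [-0.8, -0.4, -0.2]
opening: 0.0298
turn [-0.001  0.003 -0.001]
shift now-axes [-28.3 337.9  39.8]
shift yawed-axes [-28.7 337.8  39.9]
```

View pics/w21.png

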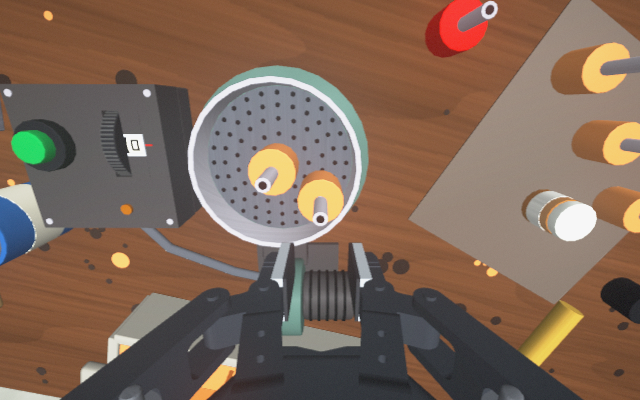

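```bash
python3 -c "
from h import *
tipoff((263,186),.118); tipoff((320,219),.118);drum()"
python3 -m crank '[[0,0,0,-1,10,0,0.3],[0,0,0,-2,25,0,0.3],[0,0,0,-4,40,4,0.3],[0,0,0,-4,40,5,0.3],[0,0,0,-4,40,5,0.3],[0,0,0,-4,40,5,0.3],[0,0,0,-4,40,5,0.3],[0,0,0,-3,40,5,0.3]]'; python3 -m crank '[[0,0,0,-2,25,3,0.3],[0,0,0,-1,12,2,0.3],[0,0,0,0,5,0,0.3],[0,0,0,0,0,0,0.3],[0,0,0,0,0,0,0.3],[0,0,0,0,0,0,0.3]]'
python3 -c "
from h import *
o,p=shot('wrist','w22.png')
delta([.5155,.2785,.31],np.radians(15.3))"
```

```text
world [ 0.5643 -0.1006  0.118 ] tool [ 24.9 -40.6 231.9] tcp [ 0.5769 -0.055   0.3499] F [-0.  -0.  -0.2]
world [ 0.5776 -0.0538  0.118 ] tool [ -0.7   0.9 231.2] tcp [ 0.5768 -0.0549  0.3492] F [-0.6  0.2 -0.2]
drum [ 0.5616 -0.0997  0.0729] 2719 rms 0.0013789883039578067 tcp [ 0.5766 -0.0549  0.3486]
t: 22.15
tool_pos: [0.5274, 0.2215, 0.3123]
tool_rot: [0.393, -3.108, -0.002]
contact_force: [0.9, -1.2, 0.4]
opening: 0.0295
t: 22.65
tool_pos: [0.5127, 0.2733, 0.3004]
tool_rot: [0.41, -3.094, -0.002]
contact_force: [-0.2, 0.4, 1.5]
opening: 0.0295
turn [ 0.004 -0.02  -0.004]
shift now-axes [-3.8  4.7 -9.6]
shift yawed-axes [-4.   4.6 -9.6]
```

View pics/w22.png

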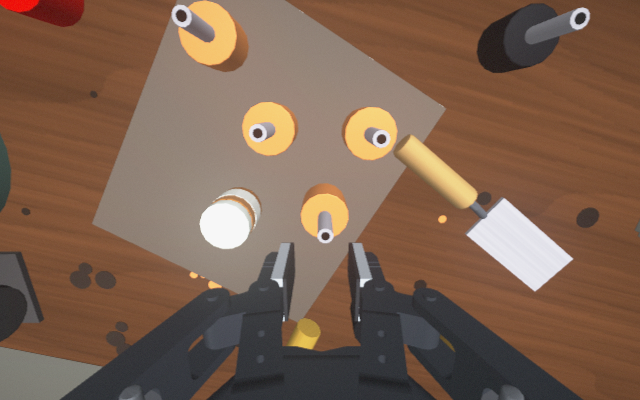

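```bash
python3 -c "
from h import *
tipoff((325,236),.08)"
python3 -m crank '[[0.004,-0.01,-0.004,-1.5,1.5,0,0.3],[0,-0.01,0,-1,1.5,2,0.3],[0,0,0,-0.5,0.5,5,0.3],[0,0,0,0,0,10,0.3],[0,0,0,0,0,10,0.3],[0,0,0,0,0,6,0.3],[0,0,0,0,0,2,0.3],[0,0,0,0,0,0,0.3]]'
python3 -c "
from h import *
o,p=shot('wrist','w23.png')
delta([.5155,.2785,.225],np.radians(15.3))
cv2.imwrite('pics/w23c.png',cv2.resize(p['image'][180:330,240:400][:,:,::-1],None,fx=3,fy=3))"
```

```text
world [0.5164 0.2795 0.08  ] tool [ -9.6   4.5 220.3] tcp [0.5128 0.273  0.3004] F [-0.2  0.   0. ]
t: 23.42
tool_pos: [0.5165, 0.2742, 0.2619]
tool_rot: [-0.409, 3.112, -0.001]
contact_force: [-0.1, -0.3, 0.2]
opening: 0.0299
turn [-0.001  0.003 -0.006]
shift now-axes [-0.1  4.5 37. ]
shift yawed-axes [-0.2  4.4 37. ]
```

View pics/w23c.png

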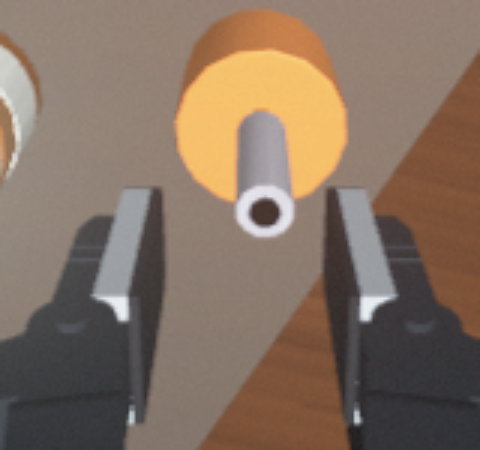

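```bash
python3 -m crank '[[0,0,-0.006,0,1.5,3,0.3],[0,0,0,0,1.5,5,0.3],[0,0,0,0,1,7,0.3],[0,0,0,0,0,8,0.3],[0,0,0,0,0,7,0.3],[0,0,0,0,0,4,0.3],[0,0,0,0,0,1,0.3],[0,0,0,0,0,0,0.3]]'
python3 -c "
from h import *
o,p=shot('wrist','w24.png')
delta([.5160,.2787,.225],np.radians(15.3))
cv2.imwrite('pics/w24c.png',cv2.resize(p['image'][180:330,240:400][:,:,::-1],None,fx=3,fy=3))"
```

```text
t: 24.13
tool_pos: [0.5155, 0.2788, 0.2235]
tool_rot: [-0.42, 3.11, -0.0]
contact_force: [0.7, 0.3, 0.4]
opening: 0.0301
turn [-0.001  0.003  0.001]
shift now-axes [-0.5 -0.3 -1.4]
shift yawed-axes [-0.5 -0.3 -1.4]
```

View pics/w24c.png

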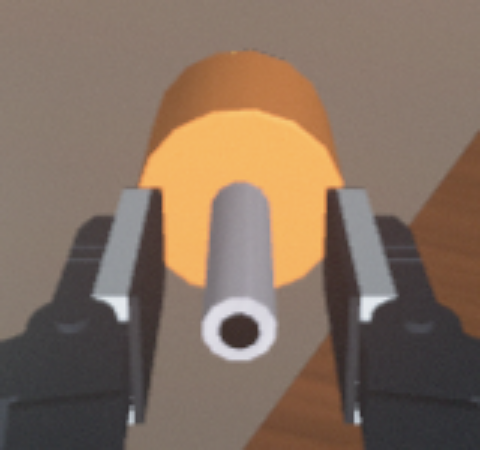

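```bash
python3 -m crank '[[0,0,0,0,0,0,1],[0,0,0,0,0,0,1],[0,0,0,0,0,0,1],[0,0,0,0,0,0,1],[0,0,0,0,0,0,1]]' 40
python3 -c "
from h import *
o,p=shot('wrist','w25.png');cv2.imwrite('pics/w25c.png',cv2.resize(p['image'][180:330,240:400][:,:,::-1],None,fx=3,fy=3))"
python3 -m crank '[[0,0,0,0,0,-10,1],[0,0,0,0,0,-20,1],[0,0,0,0,0,-30,1],[0,0,0,0,0,-35,1],[0,0,0,0,0,-25,1],[0,0,0,0,0,-10,1],[0,0,0,0,0,-3,1],[0,0,0,0,0,0,1]]'
python3 -c "
from h import *
print(ctrl.get_obs()['tool_pos']);delta([.609,-.0935,.365],np.radians(15.3))"
```

```text
t: 24.6
tool_pos: [0.5158, 0.2788, 0.2245]
tool_rot: [-0.42, 3.109, 0.0]
contact_force: [-0.5, 0.9, -0.5]
opening: 0.0109
t: 25.32
tool_pos: [0.5142, 0.2783, 0.365]
tool_rot: [-0.42, 3.112, -0.001]
contact_force: [-0.3, 0.1, -1.0]
opening: 0.0104
[0.5141744  0.27834433 0.36497246]
turn [-0.001  0.002  0.001]
shift now-axes [ 7.100e+00 -3.837e+02  3.000e-01]
shift yawed-axes [   6.7 -383.7   -0. ]
```

View pics/w25c.png

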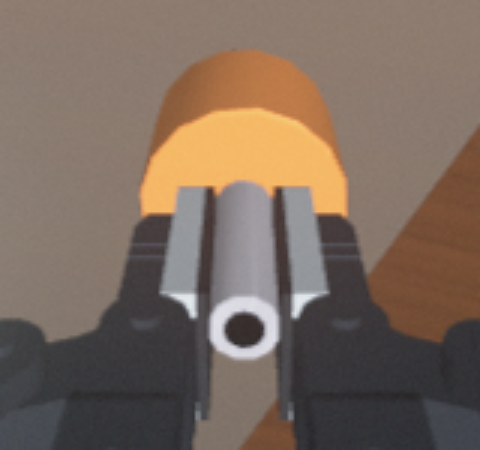

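```bash
python3 -m crank '[[0,0,0,0,-10,-5,1],[0,0,0,0,-25,-5,1],[0,0,0,1,-38,-5,1],[0,0,0,1,-40,-3,1],[0,0,0,1,-40,-3,1],[0,0,0,1,-40,-3,1],[0,0,0,1,-40,-3,1],[0,0,0,1,-35,-3,1]]'
python3 -c "
from h import *
delta([.609,-.0935,.365],np.radians(15.3))"
```

```text
t: 25.98
tool_pos: [0.5785, 0.0106, 0.3811]
tool_rot: [0.438, -3.089, -0.001]
contact_force: [0.5, 0.1, -1.3]
opening: 0.0108
turn [ 0.004 -0.022  0.014]
shift now-axes [  -0.8 -108.6   15.7]
shift yawed-axes [  -2.  -108.5   16.1]
```

```bash
python3 -m crank '[[0,0,0,0,-28,0,1],[0,0,0,0,-22,0,1],[0,0,0,0,-15,0,1],[0,0,0,0,-8,0,1],[0,0,0,0,-3,0,1],[0,0,0,0,0,0,1],[0,0,0,0,0,0,1],[0,0,0,0,0,0,1]]'
python3 -c "
from h import *
delta([.609,-.0935,.335],np.radians(15.3))"
```

```text
t: 26.65
tool_pos: [0.5974, -0.0764, 0.3678]
tool_rot: [0.417, -3.07, -0.009]
contact_force: [0.2, -0.0, -0.8]
opening: 0.0106
turn [ 0.011 -0.042  0.003]
shift now-axes [ -8.  -19.9  32.3]
shift yawed-axes [ -6.7 -19.5  32.8]
```

```bash
python3 -m crank '[[0.006,-0.021,0.003,-1,-4,0,1],[0.005,-0.021,0,-3,-6,0,1],[0,0,0,-2,-5,0,1],[0,0,0,-1,-2,2,1],[0,0,0,0,-1,4,1],[0,0,0,0,0,4,1],[0,0,0,0,0,0,1],[0,0,0,0,0,0,1]]'
python3 -c "
from h import *
delta([.609,-.0935,.335],np.radians(15.3));shot('wrist','w26.png')"
```

```text
t: 27.32
tool_pos: [0.6101, -0.09, 0.357]
tool_rot: [-0.425, 3.107, -0.0]
contact_force: [-0.2, 0.8, -1.5]
opening: 0.0106
turn [-0.001  0.005  0.005]
shift now-axes [ 2.1 -3.  22. ]
shift yawed-axes [ 2. -3. 22.]
```

View pics/w26.png

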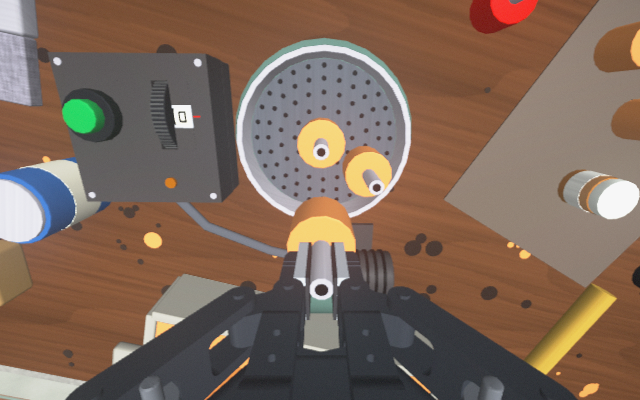

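```bash
python3 -c "
from h import *
tipoff((321,151.5),.118); tipoff((376,187),.118);drum()"
python3 -m crank '[[0,0.005,0.005,1,-1,3,1],[0,0,0,1,-1,8,1],[0,0,0,0,-1,12,1],[0,0,0,0,0,12,1],[0,0,0,0,0,10,1],[0,0,0,0,0,7,1],[0,0,0,0,0,3,1],[0,0,0,0,0,0,1]]'
python3 -m crank '[[0,0,0,0,0,0,1],[0,0,0,0,0,0,1]]'
python3 -c "
from h import *
delta([.609,-.0935,.2635],np.radians(15.3));shot('wrist','w27.png')"
```

```text
world [ 0.5637 -0.1013  0.118 ] tool [ 48.9   1.6 238.6] tcp [ 0.6101 -0.09    0.3568] F [ 0.5 -0.7 -0.1]
world [ 0.5785 -0.0542  0.118 ] tool [ 22.1  43.1 238.9] tcp [ 0.6101 -0.09    0.357 ] F [-0.6 -0.2 -1. ]
drum [ 0.5617 -0.0999  0.0729] 2523 rms 0.0014055597076509045 tcp [ 0.6101 -0.09    0.3573]
t: 28.18
tool_pos: [0.6082, -0.0936, 0.2949]
tool_rot: [0.417, -3.112, -0.0]
contact_force: [-0.2, -0.2, -1.8]
opening: 0.0109
t: 28.35
tool_pos: [0.6081, -0.0936, 0.2941]
tool_rot: [0.417, -3.111, -0.001]
contact_force: [-0.0, -0.3, -0.5]
opening: 0.0111
turn [ 0.001 -0.003 -0.001]
shift now-axes [-1.  -0.2 30.6]
shift yawed-axes [-0.9 -0.2 30.6]
```

View pics/w27.png

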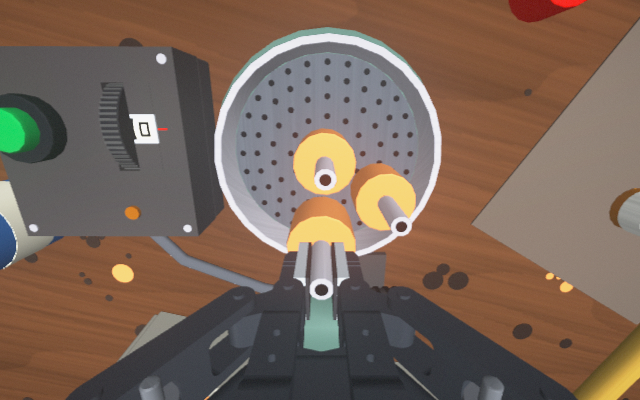

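```bash
python3 -m crank '[[0,-0.003,0,-0.5,0,3,1],[0,0,0,0,0,5,1],[0,0,0,0,0,6,1],[0,0,0,0,0,6,1],[0,0,0,0,0,5,1],[0,0,0,0,0,3,1],[0,0,0,0,0,0,1],[0,0,0,0,0,0,1]]'
python3 -c "
from h import *
o,p=shot('wrist','w28.png');print(ctrl.get_obs()['contact_force']);delta([.6085,-.0935,.263],np.radians(15.3))"
```

```text
t: 29.07
tool_pos: [0.6094, -0.0935, 0.2651]
tool_rot: [-0.417, 3.11, -0.001]
contact_force: [-0.7, 0.6, -1.1]
opening: 0.011
[ 1.05118978  0.53822039 -1.1110116 ]
turn [-0.001  0.003 -0.   ]
shift now-axes [0.8 0.2 2.1]
shift yawed-axes [0.8 0.2 2.1]
```

View pics/w28.png

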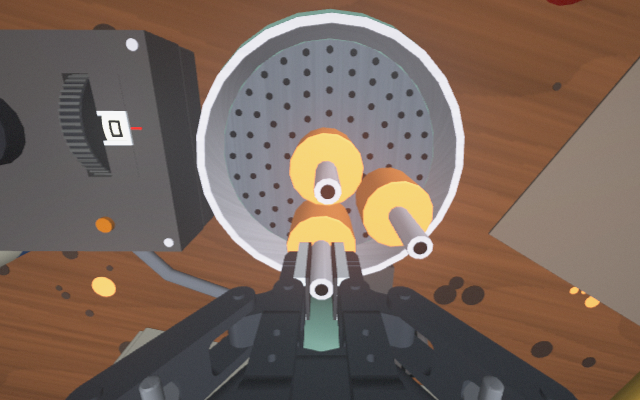

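```bash
python3 -m crank '[[0,0.003,0,0.5,0,1,1],[0,0,0,0,0,2,1],[0,0,0,0,0,1,1],[0,0,0,0,0,1,1],[0,0,0,0,0,0,1]]'; python3 -m crank '[[0,0,0,0,0,0,0.6],[0,0,0,0,0,0,0.5],[0,0,0,0,0,0,0.5],[0,0,0,0,0,-8,0.5],[0,0,0,0,0,-20,0.5],[0,0,0,0,0,-30,0.5],[0,0,0,0,0,-20,0.5],[0,0,0,0,0,-5,0.3]]';  python3 -m crank '[[0,0,0,0,0,0,0.3],[0,0,0,0,0,0,0.3]]'
python3 -c "
from h import *
o,p=shot('wrist','w29.png')
delta([.4572,.2176,.31],np.radians(15.3))"
```

```text
t: 29.53
tool_pos: [0.6095, -0.0938, 0.2622]
tool_rot: [-0.417, 3.111, -0.003]
contact_force: [-0.2, -0.1, -0.9]
opening: 0.011
t: 30.2
tool_pos: [0.6084, -0.0935, 0.3464]
tool_rot: [0.417, -3.111, -0.0]
contact_force: [0.7, 0.4, 0.3]
opening: 0.0296
t: 30.37
tool_pos: [0.6089, -0.0936, 0.3492]
tool_rot: [-0.417, 3.111, -0.003]
contact_force: [0.4, -0.7, 0.2]
opening: 0.0298
turn [-0.002  0.001 -0.   ]
shift now-axes [ 64.4 340.2  38.1]
shift yawed-axes [ 64.2 340.2  38.8]
```

View pics/w29.png

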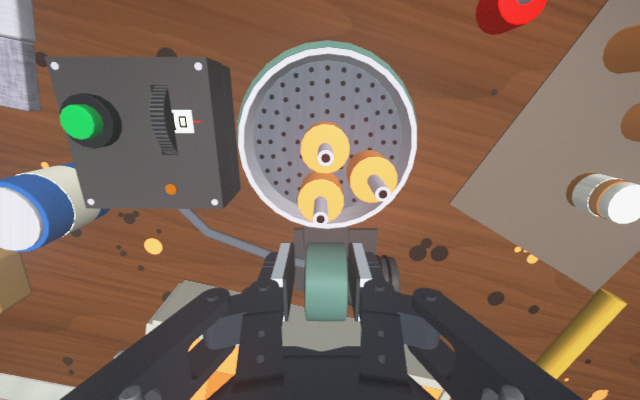

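```bash
python3 -m crank '[[0,0,0,2,10,0,0.3],[0,0,0,4,25,0,0.3],[0,0,0,8,40,4,0.3],[0,0,0,8,40,5,0.3],[0,0,0,8,40,5,0.3],[0,0,0,8,40,4,0.3],[0,0,0,8,40,4,0.3],[0,0,0,8,40,4,0.3]]'; python3 -m crank '[[0,0,0,5,26,2,0.3],[0,0,0,2,14,0,0.3],[0,0,0,0,5,0,0.3],[0,0,0,0,0,0,0.3],[0,0,0,0,0,0,0.3],[0,0,0,0,0,0,0.3]]'
python3 -c "
from h import *
o,p=shot('wrist','w30.png')
delta([.4572,.2176,.26],np.radians(15.3))"
```

```text
t: 31.08
tool_pos: [0.4802, 0.158, 0.3111]
tool_rot: [0.395, -3.102, -0.002]
contact_force: [1.2, -0.4, -0.0]
opening: 0.0298
t: 31.58
tool_pos: [0.452, 0.2072, 0.2995]
tool_rot: [0.41, -3.083, -0.002]
contact_force: [-0.2, -1.3, 0.1]
opening: 0.03
turn [ 0.005 -0.031 -0.003]
shift now-axes [-8.8  8.7 39.4]
shift yawed-axes [-7.6  8.9 39.6]
```

View pics/w30.png

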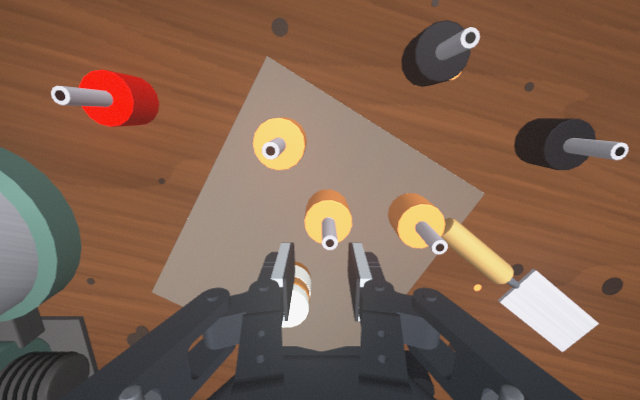

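```bash
python3 -c "
from h import *
tipoff((330,243),.08)"
python3 -m crank '[[0.003,-0.015,-0.003,-2,2,0,0.3],[0.002,-0.016,0,-2,3,2,0.3],[0,0,0,-1,2,5,0.3],[0,0,0,0,1,10,0.3],[0,0,0,0,0,10,0.3],[0,0,0,0,0,6,0.3],[0,0,0,0,0,2,0.3],[0,0,0,0,0,0,0.3]]'
python3 -c "
from h import *
o,p=shot('wrist','w31.png')
delta([.4576,.2178,.225],np.radians(15.3))"
```

```text
world [0.4574 0.218  0.08  ] tool [-14.7   8.2 219.3] tcp [0.4522 0.207  0.2996] F [-0.4 -0.6  0.6]
t: 32.35
tool_pos: [0.4572, 0.2143, 0.2607]
tool_rot: [-0.409, 3.111, -0.0]
contact_force: [0.2, 0.4, 0.3]
opening: 0.0299
turn [-0.001  0.004 -0.006]
shift now-axes [-1.2  3.3 35.9]
shift yawed-axes [-1.3  3.3 35.9]
```

```bash
python3 -m crank '[[0,0.004,-0.006,-1,1,3,0.3],[0,0,0,0,1,5,0.3],[0,0,0,0,1,7,0.3],[0,0,0,0,0,8,0.3],[0,0,0,0,0,6,0.3],[0,0,0,0,0,4,0.3],[0,0,0,0,0,1,0.3],[0,0,0,0,0,0,0.3]]'
python3 -c "
from h import *
o,p=shot('wrist','w32.png')
delta([.4576,.2178,.225],np.radians(15.3))
cv2.imwrite('pics/w32c.png',cv2.resize(p['image'][180:330,240:400][:,:,::-1],None,fx=3,fy=3))"
```

```text
t: 33.07
tool_pos: [0.4575, 0.2179, 0.2236]
tool_rot: [-0.42, 3.113, -0.001]
contact_force: [-0.4, 0.6, -0.0]
opening: 0.0302
turn [-0.001  0.     0.001]
shift now-axes [-0.  -0.2 -1.3]
shift yawed-axes [-0.  -0.2 -1.3]
```

View pics/w32c.png

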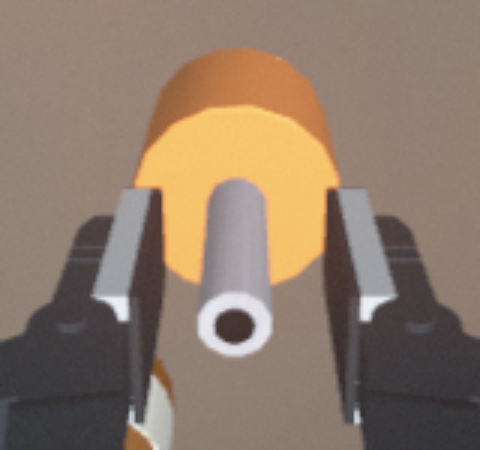

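```bash
python3 -m crank '[[0,0,0,0,0,0,1],[0,0,0,0,0,0,1],[0,0,0,0,0,0,1],[0,0,0,0,0,0,1],[0,0,0,0,0,0,1]]' 40
python3 -m crank '[[0,0,0,0,0,-10,1],[0,0,0,0,0,-20,1],[0,0,0,0,0,-30,1],[0,0,0,0,0,-35,1],[0,0,0,0,0,-25,1],[0,0,0,0,0,-12,1],[0,0,0,0,0,-5,1],[0,0,0,0,0,0,1]]'
python3 -c "
from h import *
shot('wrist','w33.png')
print(ctrl.get_obs()['tool_pos']);delta([.5283,-.0666,.365],np.radians(15.3))"
```

```text
t: 33.53
tool_pos: [0.4577, 0.2179, 0.2244]
tool_rot: [-0.419, 3.112, -0.001]
contact_force: [1.4, -0.1, -1.3]
opening: 0.0109
t: 34.2
tool_pos: [0.4562, 0.2176, 0.3709]
tool_rot: [0.42, -3.113, 0.001]
contact_force: [0.1, 0.5, -1.3]
opening: 0.0111
[0.45619332 0.21758563 0.37017721]
turn [-0.001 -0.001  0.001]
shift now-axes [   5.7 -293.1    5.4]
shift yawed-axes [   5.4 -293.1    5.2]
```

View pics/w33.png

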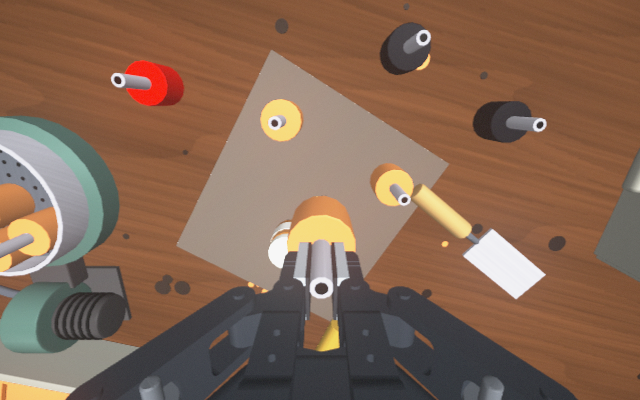

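```bash
python3 -m crank '[[0,0,0,0,-10,-3,1],[0,0,0,0,-25,-4,1],[0,0,0,-1,-38,-4,1],[0,0,0,-1,-40,-4,1],[0,0,0,-1,-40,-4,1],[0,0,0,-1,-38,-3,1],[0,0,0,-1,-32,-3,1],[0,0,0,-1,-23,-2,1]]'
python3 -m crank '[[0,0,0,0,-14,0,1],[0,0,0,0,-8,0,1],[0,0,0,0,-3,0,1],[0,0,0,0,0,0,1],[0,0,0,0,0,0,1],[0,0,0,0,0,0,1]]'
python3 -c "
from h import *
shot('wrist','w34.png')
delta([.5283,-.0666,.335],np.radians(15.3))"
```

```text
t: 34.92
tool_pos: [0.5265, -0.0275, 0.3851]
tool_rot: [0.433, -3.089, -0.002]
contact_force: [0.7, 0.8, -0.7]
opening: 0.0107
t: 35.42
tool_pos: [0.5324, -0.0589, 0.3775]
tool_rot: [0.419, -3.077, -0.008]
contact_force: [0.1, 0.3, -0.6]
opening: 0.0105
turn [ 0.01  -0.035  0.004]
shift now-axes [ 4.5 -6.9 42.6]
shift yawed-axes [ 6.  -6.5 42.5]
```

View pics/w34.png

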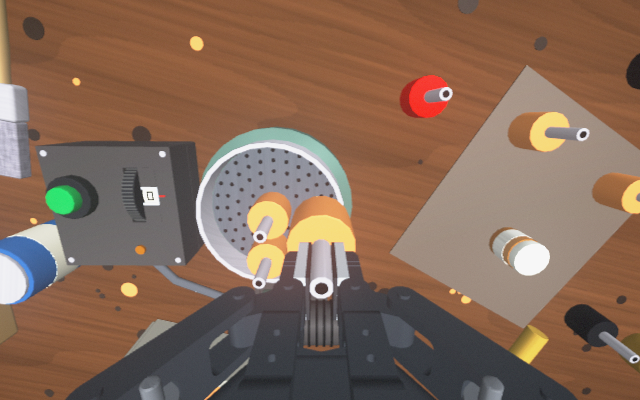

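```bash
python3 -m crank '[[0.005,-0.017,0.004,2,-2,0,1],[0.005,-0.018,0,2,-2,0,1],[0,0,0,1,-1,3,1],[0,0,0,0,-1,7,1],[0,0,0,0,0,10,1],[0,0,0,0,0,8,1],[0,0,0,0,0,4,1],[0,0,0,0,0,0,1]]'
python3 -m crank '[[0,0,0,0,0,0,1],[0,0,0,0,0,0,1]]'
python3 -c "
from h import *
shot('wrist','w35.png')
delta([.5283,-.0666,.264],np.radians(15.3))"
```

```text
t: 36.13
tool_pos: [0.5282, -0.0636, 0.3422]
tool_rot: [-0.425, 3.108, -0.001]
contact_force: [-0.2, -1.1, -0.7]
opening: 0.0103
t: 36.3
tool_pos: [0.528, -0.0635, 0.3409]
tool_rot: [-0.425, 3.11, 0.001]
contact_force: [-1.0, 1.1, -0.2]
opening: 0.0108
turn [0.    0.003 0.005]
shift now-axes [ 0.8 -3.1 77. ]
shift yawed-axes [ 0.6 -3.1 77. ]
```

View pics/w35.png

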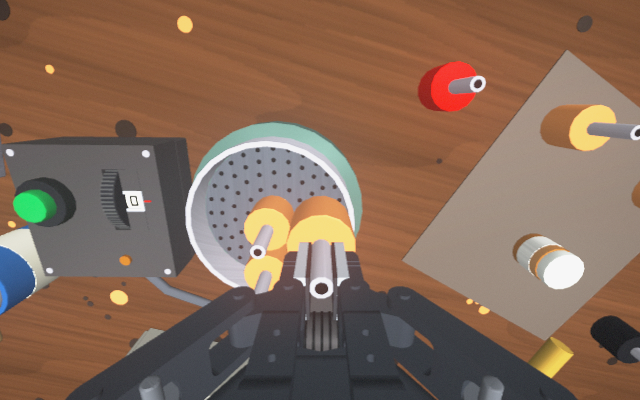

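```bash
python3 -m crank '[[0,0.003,0.005,0,-1,3,1],[0,0,0,0,-1,6,1],[0,0,0,0,-1,8,1],[0,0,0,0,0,10,1],[0,0,0,0,0,8,1],[0,0,0,0,0,5,1],[0,0,0,0,0,2,1],[0,0,0,0,0,0,1]]'
python3 -m crank '[[0,0,0,0,0,0,1],[0,0,0,0,0,0,1]]'
python3 -c "
from h import *
shot('wrist','w36.png')
delta([.5283,-.0666,.264],np.radians(15.3))"
```

```text
t: 37.02
tool_pos: [0.5291, -0.0669, 0.2947]
tool_rot: [0.417, -3.114, 0.001]
contact_force: [-0.1, 0.4, -0.3]
opening: 0.011
t: 37.18
tool_pos: [0.529, -0.0668, 0.2942]
tool_rot: [0.417, -3.113, -0.0]
contact_force: [1.2, 0.2, -0.5]
opening: 0.0107
turn [ 0.    -0.001 -0.001]
shift now-axes [ 0.7  0.4 30.4]
shift yawed-axes [ 0.7  0.4 30.4]
```

View pics/w36.png

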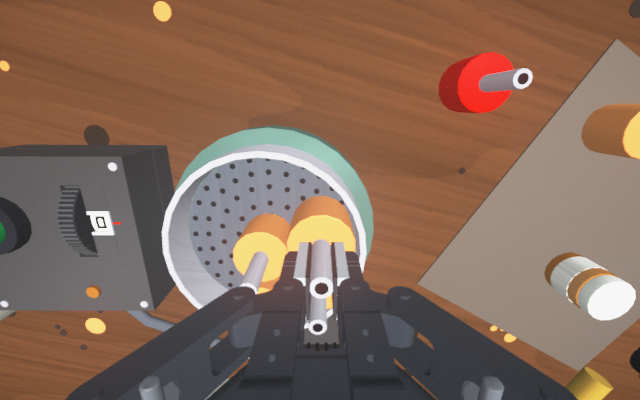

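```bash
python3 -m crank '[[0,0,0,0.3,0.3,3,1],[0,0,0,0,0,5,1],[0,0,0,0,0,6,1],[0,0,0,0,0,6,1],[0,0,0,0,0,5,1],[0,0,0,0,0,3,1],[0,0,0,0,0,0,1],[0,0,0,0,0,0,1]]'
python3 -c "
from h import *
o,p=shot('wrist','w37.png');print(ctrl.get_obs()['contact_force']);delta([.5283,-.0666,.263],np.radians(15.3))"
```

```text
t: 37.9
tool_pos: [0.5289, -0.0666, 0.2643]
tool_rot: [-0.417, 3.113, -0.001]
contact_force: [-0.5, -0.0, -1.1]
opening: 0.0105
[-0.19622597  0.21587805 -1.19720293]
turn [-0.001  0.001 -0.001]
shift now-axes [0.6 0.2 1.3]
shift yawed-axes [0.6 0.2 1.3]
```

View pics/w37.png

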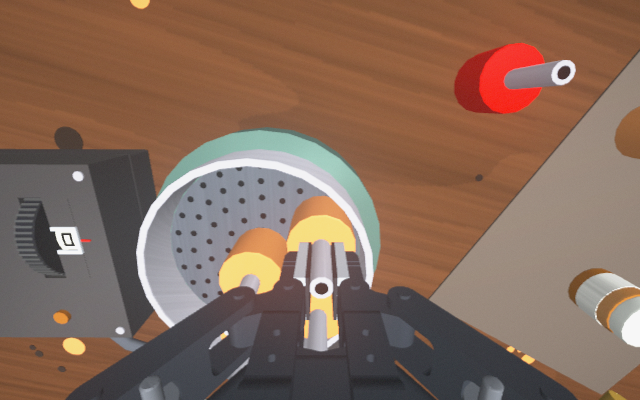

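```bash
python3 -m crank '[[0,0,0,0.3,0,1,1],[0,0,0,0,0,2,1],[0,0,0,0,0,1,1],[0,0,0,0,0,0,1]]'; python3 -m crank '[[0,0,0,0,0,0,0.6],[0,0,0,0,0,0,0.5],[0,0,0,0,0,0,0.5],[0,0,0,0,0,-8,0.5],[0,0,0,0,0,-20,0.5],[0,0,0,0,0,-30,0.5],[0,0,0,0,0,-20,0.5],[0,0,0,0,0,-5,0.3]]';  python3 -m crank '[[0,0,0,0,0,0,0.3],[0,0,0,0,0,0,0.3]]'
python3 -c "
from h import *
o,p=shot('wrist','w38.png')
delta([.4036,.1618,.31],np.radians(15.3))"
```

```text
t: 38.28
tool_pos: [0.5294, -0.0669, 0.262]
tool_rot: [-0.416, 3.111, -0.003]
contact_force: [0.2, 0.4, -1.1]
opening: 0.0106
t: 38.95
tool_pos: [0.5282, -0.0666, 0.3469]
tool_rot: [0.417, -3.112, -0.0]
contact_force: [0.8, 0.6, 1.3]
opening: 0.0295
t: 39.12
tool_pos: [0.5287, -0.0667, 0.3495]
tool_rot: [-0.416, 3.11, -0.003]
contact_force: [-0.9, 0.4, 0.1]
opening: 0.0299
turn [-0.002  0.003 -0.001]
shift now-axes [ 60.6 253.3  38.5]
shift yawed-axes [ 60.3 253.3  39.1]
```

View pics/w38.png

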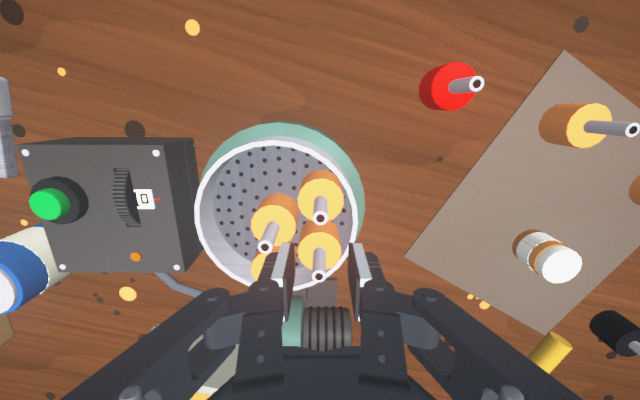

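```bash
python3 -m crank '[[0,0,0,2,10,0,0.3],[0,0,0,5,25,0,0.3],[0,0,0,9,38,4,0.3],[0,0,0,9,38,5,0.3],[0,0,0,9,38,5,0.3],[0,0,0,9,36,4,0.3],[0,0,0,7,28,4,0.3],[0,0,0,3,16,2,0.3]]'; python3 -m crank '[[0,0,0,1,6,0,0.3],[0,0,0,0,2,0,0.3],[0,0,0,0,0,0,0.3],[0,0,0,0,0,0,0.3],[0,0,0,0,0,0,0.3]]'
python3 -c "
from h import *
o,p=shot('wrist','w39.png')
delta([.4036,.1618,.26],np.radians(15.3))"
```

```text
t: 39.83
tool_pos: [0.4089, 0.1476, 0.3125]
tool_rot: [0.4, -3.101, -0.004]
contact_force: [-0.1, 0.2, -0.2]
opening: 0.0299
t: 40.25
tool_pos: [0.4022, 0.1574, 0.3073]
tool_rot: [0.407, -3.09, -0.002]
contact_force: [-0.5, -0.3, 0.5]
opening: 0.03
turn [ 0.005 -0.024 -0.005]
shift now-axes [-3.5  3.9 47.3]
shift yawed-axes [-2.4  4.1 47.4]
```

View pics/w39.png

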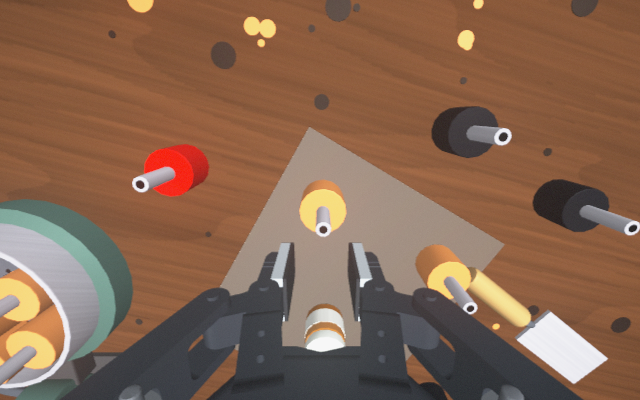

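```bash
python3 -c "
from h import *
tipoff((323,229),.08);tipoff((470,309),.08)"
python3 -m crank '[[0.003,-0.012,-0.005,-0.5,1.5,2,0.3],[0.002,-0.012,0,-0.5,1.5,4,0.3],[0,0,0,0,0.5,9,0.3],[0,0,0,0,0,12,0.3],[0,0,0,0,0,10,0.3],[0,0,0,0,0,6,0.3],[0,0,0,0,0,2,0.3],[0,0,0,0,0,0,0.3]]'
python3 -c "
from h import *
o,p=shot('wrist','w40.png')
delta([.4036,.162,.225],np.radians(15.3))"
```

```text
world [0.403  0.1617 0.08  ] tool [ -7.2   3.1 227.3] tcp [0.4024 0.1572 0.3074] F [ 0.1 -0.5 -0.3]
world [0.4408 0.2973 0.08  ] tool [-78.7 124.3 226.3] tcp [0.4024 0.1572 0.3075] F [ 1.1 -0.4  0.1]
t: 41.07
tool_pos: [0.4033, 0.16, 0.2585]
tool_rot: [-0.413, 3.11, -0.001]
contact_force: [-0.5, 0.3, 0.9]
opening: 0.03
turn [-0.001  0.004 -0.003]
shift now-axes [-0.6  1.9 33.7]
shift yawed-axes [-0.7  1.9 33.7]
```

```bash
python3 -m crank '[[0,0.004,-0.003,-0.5,0.7,3,0.3],[0,0,0,0,0.7,5,0.3],[0,0,0,0,0.5,7,0.3],[0,0,0,0,0,7,0.3],[0,0,0,0,0,5,0.3],[0,0,0,0,0,4,0.3],[0,0,0,0,0,1,0.3],[0,0,0,0,0,0,0.3]]'
python3 -c "
from h import *
o,p=shot('wrist','w41.png')
delta([.4036,.162,.225],np.radians(15.3))
cv2.imwrite('pics/w41c.png',cv2.resize(p['image'][180:330,240:400][:,:,::-1],None,fx=3,fy=3))"
```

```text
t: 41.78
tool_pos: [0.404, 0.1624, 0.2246]
tool_rot: [-0.418, 3.111, -0.001]
contact_force: [-0.4, 0.2, 0.5]
opening: 0.0297
turn [-0.001  0.002  0.   ]
shift now-axes [ 0.5 -0.2 -0.3]
shift yawed-axes [ 0.5 -0.2 -0.3]
```

View pics/w41c.png

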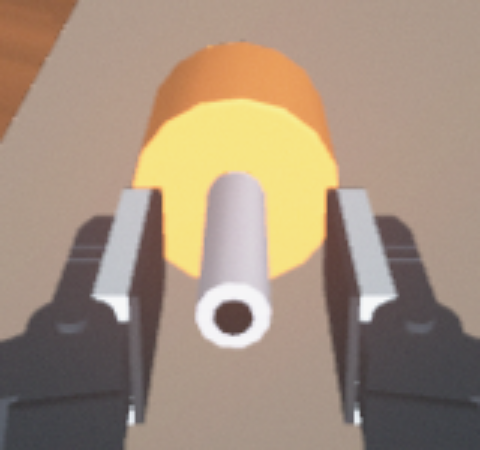

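```bash
python3 -m crank '[[0,0,0,0,0,0,1],[0,0,0,0,0,0,1],[0,0,0,0,0,0,1],[0,0,0,0,0,0,1],[0,0,0,0,0,0,1]]' 40
python3 -m crank '[[0,0,0,0,0,-10,1],[0,0,0,0,0,-20,1],[0,0,0,0,0,-30,1],[0,0,0,0,0,-35,1],[0,0,0,0,0,-25,1],[0,0,0,0,0,-12,1],[0,0,0,0,0,-5,1],[0,0,0,0,0,0,1]]'
python3 -c "
from h import *
shot('wrist','w42.png')
print(ctrl.get_obs()['tool_pos']);delta([.5185,-.1150,.365],np.radians(15.3))"
```

```text
t: 42.25
tool_pos: [0.4042, 0.1623, 0.2252]
tool_rot: [-0.418, 3.11, -0.001]
contact_force: [0.3, 0.2, -1.1]
opening: 0.0106
t: 42.92
tool_pos: [0.4022, 0.1621, 0.3716]
tool_rot: [-0.418, 3.112, -0.001]
contact_force: [-1.0, 0.4, -0.7]
opening: 0.0107
[0.40208867 0.16207625 0.37093058]
turn [-0.001  0.001  0.   ]
shift now-axes [ -39.1 -298.     6.2]
shift yawed-axes [ -39.2 -298.     5.9]
```

View pics/w42.png

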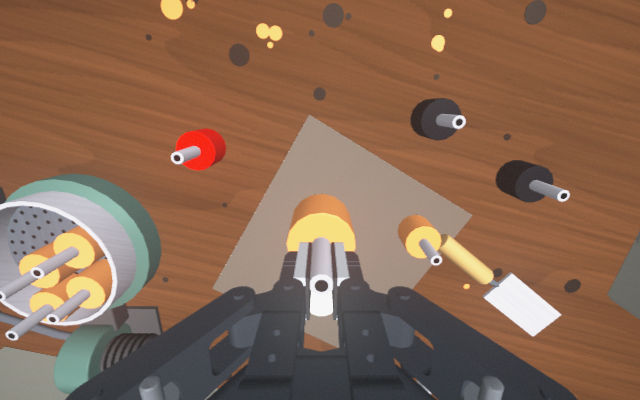

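```bash
python3 -m crank '[[0,0,0,-2,-10,-3,1],[0,0,0,-4,-25,-4,1],[0,0,0,-6,-38,-4,1],[0,0,0,-7,-40,-4,1],[0,0,0,-7,-40,-4,1],[0,0,0,-6,-38,-3,1],[0,0,0,-5,-33,-3,1],[0,0,0,-4,-24,-2,1]]'
python3 -m crank '[[0,0,0,-2,-15,0,1],[0,0,0,-1,-8,0,1],[0,0,0,0,-3,0,1],[0,0,0,0,0,0,1],[0,0,0,0,0,0,1],[0,0,0,0,0,0,1]]'
python3 -c "
from h import *
shot('wrist','w43.png')
delta([.5185,-.1150,.335],np.radians(15.3))"
```

```text
t: 43.63
tool_pos: [0.5085, -0.0761, 0.3856]
tool_rot: [0.433, -3.092, -0.006]
contact_force: [0.8, 0.0, -0.7]
opening: 0.0109
t: 44.13
tool_pos: [0.5183, -0.1079, 0.3774]
tool_rot: [0.419, -3.081, -0.014]
contact_force: [-0.5, -0.6, -1.1]
opening: 0.0109
turn [ 0.014 -0.031  0.004]
shift now-axes [ 0.4 -7.7 42.3]
shift yawed-axes [ 1.7 -7.2 42.4]
```

View pics/w43.png

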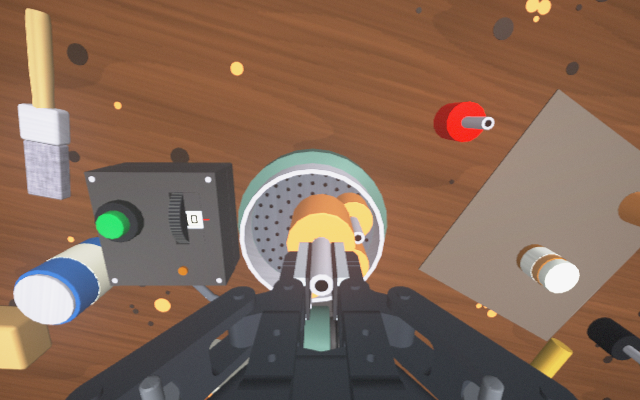

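```bash
python3 -m crank '[[0.007,-0.015,0.004,0.5,-2,0,1],[0.007,-0.016,0,0.5,-2,0,1],[0,0,0,0,-2,3,1],[0,0,0,0,-1,7,1],[0,0,0,0,0,10,1],[0,0,0,0,0,8,1],[0,0,0,0,0,4,1],[0,0,0,0,0,0,1]]'
python3 -m crank '[[0,0,0,0,0,0,1],[0,0,0,0,0,0,1]]'
python3 -c "
from h import *
delta([.5185,-.1150,.264],np.radians(15.3))"
```

```text
t: 44.85
tool_pos: [0.5186, -0.1123, 0.3423]
tool_rot: [-0.424, 3.108, -0.003]
contact_force: [-0.6, -0.5, -1.0]
opening: 0.0107
t: 45.02
tool_pos: [0.5183, -0.1123, 0.3409]
tool_rot: [-0.424, 3.11, -0.001]
contact_force: [0.0, 0.7, -0.7]
opening: 0.0107
turn [-0.001  0.002  0.004]
shift now-axes [ 0.8 -2.6 76.9]
shift yawed-axes [ 0.6 -2.7 76.9]
```

```bash
python3 -m crank '[[0,0.002,0.004,0.3,-1,3,1],[0,0,0,0,-1,6,1],[0,0,0,0,-0.5,8,1],[0,0,0,0,0,10,1],[0,0,0,0,0,8,1],[0,0,0,0,0,4,1],[0,0,0,0,0,1,1],[0,0,0,0,0,0,1]]'
python3 -m crank '[[0,0,0,0,0,0,1],[0,0,0,0,0,0,1]]'
python3 -c "
from h import *
shot('wrist','w44.png')
delta([.5185,-.1150,.264],np.radians(15.3))"
```

```text
t: 45.68
tool_pos: [0.5189, -0.1152, 0.2966]
tool_rot: [-0.417, 3.113, -0.001]
contact_force: [0.3, -0.5, -1.5]
opening: 0.0103
t: 45.85
tool_pos: [0.5189, -0.1152, 0.2964]
tool_rot: [-0.417, 3.114, -0.001]
contact_force: [0.2, 1.0, -1.2]
opening: 0.0109
turn [-0.001  0.    -0.001]
shift now-axes [ 0.4  0.3 32.6]
shift yawed-axes [ 0.4  0.3 32.6]
```

View pics/w44.png

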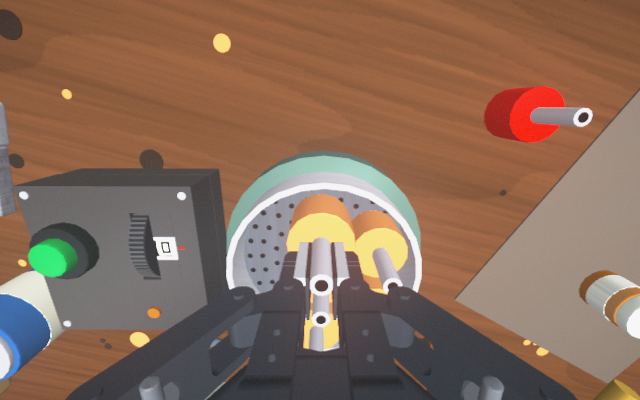

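```bash
python3 -m crank '[[0,0,0,0.3,0.2,3,1],[0,0,0,0,0,5,1],[0,0,0,0,0,7,1],[0,0,0,0,0,7,1],[0,0,0,0,0,5,1],[0,0,0,0,0,3,1],[0,0,0,0,0,0,1],[0,0,0,0,0,0,1]]'
python3 -c "
from h import *
o,p=shot('wrist','w45.png');print(ctrl.get_obs()['contact_force']);delta([.5185,-.1150,.263],np.radians(15.3))"
```

```text
t: 46.57
tool_pos: [0.5188, -0.1151, 0.2639]
tool_rot: [-0.417, 3.112, -0.002]
contact_force: [-0.7, -0.3, -1.3]
opening: 0.0112
[-0.50902232  0.86658105 -1.14917696]
turn [-0.001  0.001 -0.   ]
shift now-axes [0.2 0.1 0.9]
shift yawed-axes [0.2 0.1 0.9]
```

View pics/w45.png

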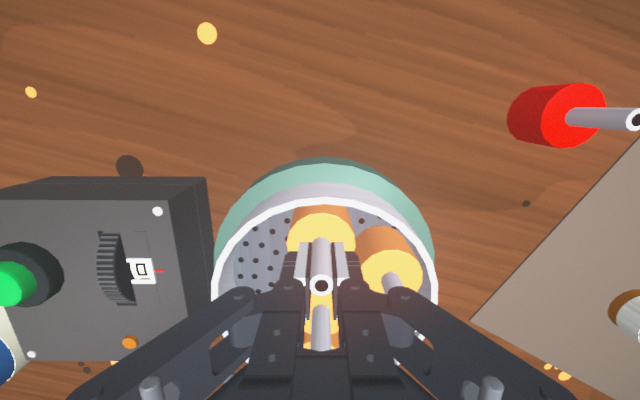

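```bash
python3 -m crank '[[0,0,0,0,0,1,1],[0,0,0,0,0,2,1],[0,0,0,0,0,1,1],[0,0,0,0,0,0,1]]'; python3 -m crank '[[0,0,0,0,0,0,0.6],[0,0,0,0,0,0,0.5],[0,0,0,0,0,0,0.5],[0,0,0,0,0,-8,0.5],[0,0,0,0,0,-20,0.5],[0,0,0,0,0,-30,0.5],[0,0,0,0,0,-20,0.5],[0,0,0,0,0,-5,0.3]]';  python3 -m crank '[[0,0,0,0,0,0,0.3],[0,0,0,0,0,0,0.3]]'
python3 -c "
from h import *
o,p=shot('wrist','w46.png')
delta([.4405,.297,.31],np.radians(15.3))"
```

```text
t: 46.95
tool_pos: [0.5198, -0.1156, 0.263]
tool_rot: [-0.417, 3.109, -0.005]
contact_force: [0.6, 0.3, -1.7]
opening: 0.0108
t: 47.62
tool_pos: [0.5186, -0.115, 0.3478]
tool_rot: [0.418, -3.114, 0.001]
contact_force: [0.8, -0.4, 0.4]
opening: 0.03
t: 47.78
tool_pos: [0.519, -0.1152, 0.3504]
tool_rot: [-0.417, 3.109, -0.005]
contact_force: [-0.1, 1.3, -0.5]
opening: 0.0301
turn [-0.003  0.004 -0.   ]
shift now-axes [-32.8 418.4  38.7]
shift yawed-axes [-33.1 418.3  40. ]
```

View pics/w46.png

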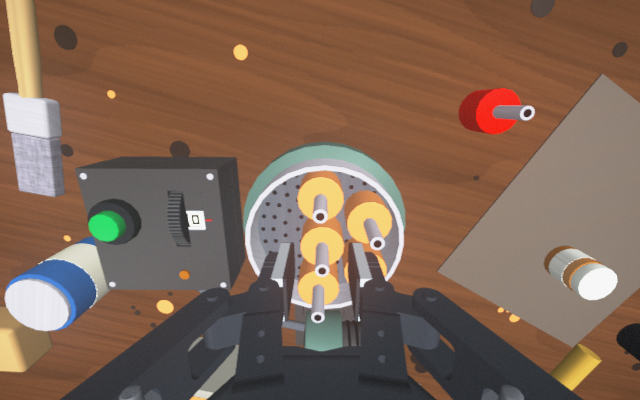

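```bash
python3 -m crank '[[0,0,0,-1,10,0,0.3],[0,0,0,-3,25,0,0.3],[0,0,0,-4,40,0,0.3],[0,0,0,-4,40,3,0.3],[0,0,0,-4,40,3,0.3],[0,0,0,-4,40,4,0.3],[0,0,0,-4,40,4,0.3],[0,0,0,-4,40,4,0.3]]'; python3 -m crank '[[0,0,0,-4,40,4,0.3],[0,0,0,-4,36,3,0.3],[0,0,0,-2,26,2,0.3],[0,0,0,-1,16,0,0.3],[0,0,0,0,6,0,0.3],[0,0,0,0,2,0,0.3],[0,0,0,0,0,0,0.3],[0,0,0,0,0,0,0.3]]'
python3 -c "
from h import *
o,p=shot('wrist','w47.png')
delta([.4405,.297,.26],np.radians(15.3))"
```

```text
t: 48.5
tool_pos: [0.4699, 0.1622, 0.3206]
tool_rot: [0.393, -3.106, -0.0]
contact_force: [0.8, -0.3, -0.5]
opening: 0.0297
t: 49.17
tool_pos: [0.4373, 0.2987, 0.2984]
tool_rot: [0.409, -3.082, 0.005]
contact_force: [0.7, -1.0, 0.6]
opening: 0.0298
turn [ 0.001 -0.033 -0.004]
shift now-axes [-3.9 -2.3 38.3]
shift yawed-axes [-2.6 -2.3 38.4]
```

View pics/w47.png

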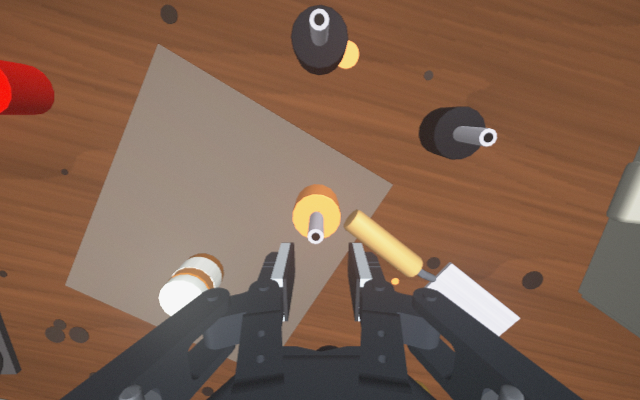

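```bash
python3 -c "
from h import *
tipoff((316,237),.08)"
python3 -m crank '[[0,-0.016,-0.004,-0.5,-0.5,2,0.3],[0,-0.016,0,-0.5,-0.5,3,0.3],[0,0,0,0,0,6,0.3],[0,0,0,0,0,9,0.3],[0,0,0,0,0,8,0.3],[0,0,0,0,0,6,0.3],[0,0,0,0,0,2,0.3],[0,0,0,0,0,0,0.3]]'
python3 -c "
from h import *
o,p=shot('wrist','w48.png')
delta([.4405,.2967,.225],np.radians(15.3))"
```

```text
world [0.44   0.2973 0.08  ] tool [ -9.4  -2.  218.2] tcp [0.4374 0.2985 0.2984] F [ 0.2 -0.3  0.3]
t: 49.93
tool_pos: [0.4403, 0.2942, 0.2588]
tool_rot: [-0.409, 3.111, 0.002]
contact_force: [0.0, -0.3, 0.2]
opening: 0.0303
turn [ 0.001  0.004 -0.006]
shift now-axes [-0.8  2.3 33.9]
shift yawed-axes [-0.9  2.4 33.9]
```

```bash
python3 -m crank '[[0,0.004,-0.006,-0.5,1,3,0.3],[0,0,0,0,0.7,5,0.3],[0,0,0,0,0.5,7,0.3],[0,0,0,0,0,7,0.3],[0,0,0,0,0,5,0.3],[0,0,0,0,0,4,0.3],[0,0,0,0,0,1,0.3],[0,0,0,0,0,0,0.3]]'
python3 -c "
from h import *
o,p=shot('wrist','w49.png')
delta([.4405,.297,.225],np.radians(15.3))
cv2.imwrite('pics/w49c.png',cv2.resize(p['image'][180:330,240:400][:,:,::-1],None,fx=3,fy=3))"
```

```text
t: 50.65
tool_pos: [0.4404, 0.2972, 0.2239]
tool_rot: [0.421, -3.113, -0.001]
contact_force: [0.2, -0.7, -0.3]
opening: 0.03
turn [ 0.001 -0.     0.002]
shift now-axes [-0.1 -0.3 -1. ]
shift yawed-axes [-0.1 -0.3 -1. ]
```

View pics/w49c.png

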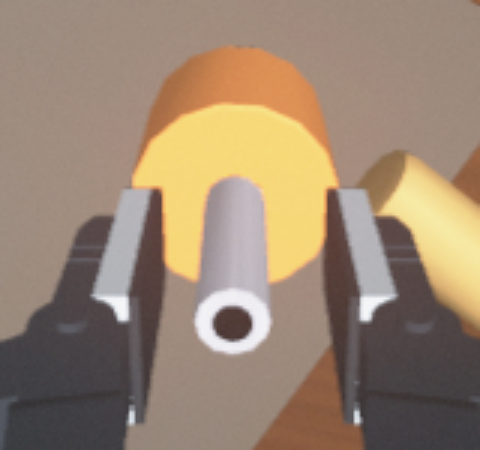

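```bash
python3 -m crank '[[0,0,0,0,0,0,1],[0,0,0,0,0,0,1],[0,0,0,0,0,0,1],[0,0,0,0,0,0,1],[0,0,0,0,0,0,1]]' 40
python3 -m crank '[[0,0,0,0,0,-10,1],[0,0,0,0,0,-20,1],[0,0,0,0,0,-30,1],[0,0,0,0,0,-35,1],[0,0,0,0,0,-25,1],[0,0,0,0,0,-12,1],[0,0,0,0,0,-5,1],[0,0,0,0,0,0,1]]'
python3 -c "
from h import *
shot('wrist','w50.png')
print(ctrl.get_obs()['tool_pos']);delta([.5595,-.1468,.38],np.radians(15.3))"
```

```text
t: 51.12
tool_pos: [0.4405, 0.2972, 0.2246]
tool_rot: [-0.42, 3.112, 0.002]
contact_force: [0.1, 0.1, -1.6]
opening: 0.0107
t: 51.78
tool_pos: [0.4393, 0.2965, 0.371]
tool_rot: [0.42, -3.113, -0.001]
contact_force: [-0.0, 0.0, -1.2]
opening: 0.0108
[0.43921387 0.2964923  0.37036504]
turn [ 0.001 -0.001  0.001]
shift now-axes [   1.6 -459.3   -9.9]
shift yawed-axes [   1.  -459.3   -9.6]
```

View pics/w50.png

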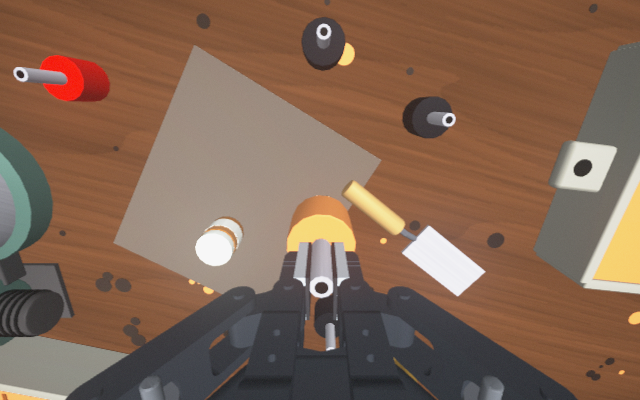

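```bash
python3 -m crank '[[0,0,0,0,-10,-5,1],[0,0,0,0,-25,-6,1],[0,0,0,-1,-38,-6,1],[0,0,0,-1,-40,-6,1],[0,0,0,-1,-40,-5,1],[0,0,0,-1,-40,-5,1],[0,0,0,-1,-40,-4,1],[0,0,0,-1,-40,-4,1]]'
python3 -c "
from h import *
delta([.5595,-.1468,.38],np.radians(15.3))"
```

```text
t: 52.5
tool_pos: [0.5165, 0.0279, 0.4002]
tool_rot: [0.44, -3.087, 0.0]
contact_force: [0.1, 0.9, -1.2]
opening: 0.0108
turn [ 0.003 -0.024  0.016]
shift now-axes [   7.  -179.8   19.8]
shift yawed-axes [   4.6 -179.8   20.2]
```

```bash
python3 -m crank '[[0,0,0,0,-38,-2,1],[0,0,0,0,-35,-2,1],[0,0,0,0,-28,-2,1],[0,0,0,0,-20,-1,1],[0,0,0,0,-12,0,1],[0,0,0,0,-5,0,1],[0,0,0,0,0,0,1],[0,0,0,0,0,0,1]]'
python3 -m crank '[[0,0,0,0,0,0,1]]'
python3 -c "
from h import *
shot('wrist','w51.png')
delta([.5595,-.1468,.35],np.radians(15.3))"
```

```text
t: 53.17
tool_pos: [0.5531, -0.1228, 0.3962]
tool_rot: [0.417, -3.071, -0.008]
contact_force: [-0.1, 1.5, -0.4]
opening: 0.0108
t: 53.25
tool_pos: [0.5529, -0.1219, 0.3956]
tool_rot: [0.419, -3.07, -0.01]
contact_force: [-0.2, -0.4, -1.0]
opening: 0.0103
turn [ 0.012 -0.042  0.004]
shift now-axes [ -1.6 -26.6  45.2]
shift yawed-axes [  0.2 -26.   45.6]
```

View pics/w51.png

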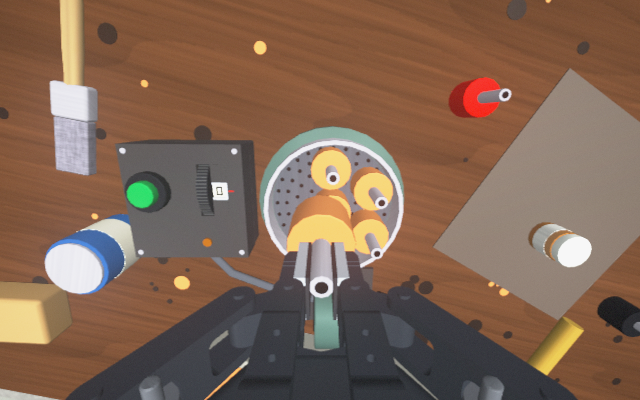

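```bash
python3 -m crank '[[0.006,-0.021,0.004,0,-5,0,1],[0.006,-0.021,0,0,-7,0,1],[0,0,0,0,-6,0,1],[0,0,0,0,-3,0,1],[0,0,0,0,-1,3,1],[0,0,0,0,0,7,1],[0,0,0,0,0,5,1],[0,0,0,0,0,0,1]]'
python3 -m crank '[[0,0,0,0,0,0,1],[0,0,0,0,0,0,1]]'
python3 -c "
from h import *
delta([.5595,-.1468,.35],np.radians(15.3))"
```

```text
t: 53.97
tool_pos: [0.5593, -0.1418, 0.38]
tool_rot: [-0.425, 3.106, -0.002]
contact_force: [-0.0, -0.3, -0.5]
opening: 0.0107
t: 54.13
tool_pos: [0.5591, -0.1416, 0.3787]
tool_rot: [-0.426, 3.108, -0.0]
contact_force: [-0.2, 0.9, -0.3]
opening: 0.0103
turn [-0.001  0.004  0.005]
shift now-axes [ 1.2 -5.  28.7]
shift yawed-axes [ 1.  -5.1 28.7]
```

```bash
python3 -m crank '[[0,0.004,0.005,0.5,-1.5,2,1],[0,0,0,0,-2,5,1],[0,0,0,0,-1,8,1],[0,0,0,0,0,9,1],[0,0,0,0,0,8,1],[0,0,0,0,0,4,1],[0,0,0,0,0,1,1],[0,0,0,0,0,0,1]]'
python3 -m crank '[[0,0,0,0,0,0,1],[0,0,0,0,0,0,1]]'
python3 -c "
from h import *
shot('wrist','w52.png')
delta([.5595,-.1468,.264],np.radians(15.3));drum()"
```

```text
t: 54.8
tool_pos: [0.5597, -0.1464, 0.3367]
tool_rot: [0.418, -3.112, -0.0]
contact_force: [-0.1, 0.0, -0.7]
opening: 0.0108
t: 54.97
tool_pos: [0.5596, -0.1463, 0.3364]
tool_rot: [0.418, -3.112, -0.001]
contact_force: [0.1, -0.2, -0.1]
opening: 0.0103
turn [ 0.001 -0.002 -0.   ]
shift now-axes [ 0.2 -0.5 72.5]
shift yawed-axes [ 0.3 -0.5 72.5]
drum [ 0.5624 -0.1002  0.0734] 2248 rms 0.0029763877910264943 tcp [ 0.5597 -0.1463  0.3365]
```

View pics/w52.png

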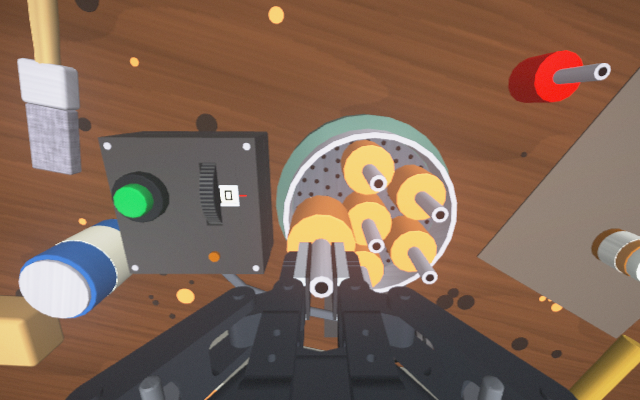

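```bash
python3 -m crank '[[0,-0.002,0,0,-0.5,3,1],[0,0,0,0,0,6,1],[0,0,0,0,0,8,1],[0,0,0,0,0,9,1],[0,0,0,0,0,8,1],[0,0,0,0,0,5,1],[0,0,0,0,0,2,1],[0,0,0,0,0,0,1]]'
python3 -m crank '[[0,0,0,0,0,0,1],[0,0,0,0,0,0,1]]'
python3 -c "
from h import *
shot('wrist','w53.png')
delta([.5595,-.1468,.264],np.radians(15.3))"
```

```text
t: 55.73
tool_pos: [0.5598, -0.1468, 0.2913]
tool_rot: [-0.418, 3.113, 0.001]
contact_force: [-0.3, -1.0, -1.1]
opening: 0.0102
t: 55.9
tool_pos: [0.5597, -0.1467, 0.2907]
tool_rot: [-0.418, 3.114, 0.002]
contact_force: [0.4, -0.3, -0.3]
opening: 0.0111
turn [ 0.001  0.    -0.   ]
shift now-axes [ 0.3 -0.  26.9]
shift yawed-axes [ 0.3  0.  26.9]
```

View pics/w53.png

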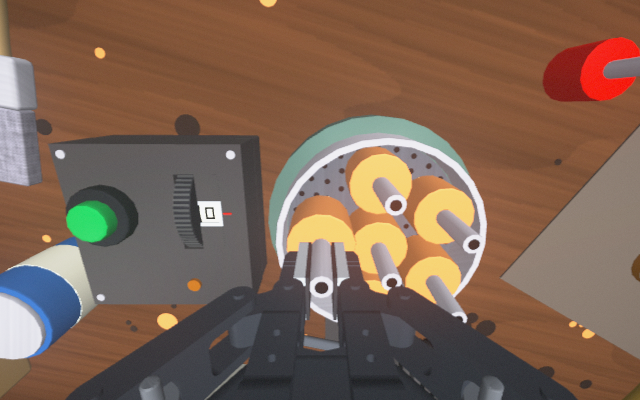

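```bash
python3 -m crank '[[0,0,0,0.2,0,2,1],[0,0,0,0,0,4,1],[0,0,0,0,0,6,1],[0,0,0,0,0,6,1],[0,0,0,0,0,4,1],[0,0,0,0,0,2,1],[0,0,0,0,0,0,1],[0,0,0,0,0,0,1]]'
python3 -c "
from h import *
o,p=shot('wrist','w54.png');print(ctrl.get_obs()['contact_force']);delta([.5595,-.1468,.263],np.radians(15.3))"
```

```text
t: 56.62
tool_pos: [0.5599, -0.1469, 0.2653]
tool_rot: [-0.418, 3.112, -0.0]
contact_force: [-0.4, 0.3, -1.4]
opening: 0.0108
[ 0.50331097  0.55674002 -1.80573814]
turn [-0.     0.002  0.   ]
shift now-axes [0.3 0.2 2.3]
shift yawed-axes [0.3 0.2 2.3]
```

View pics/w54.png

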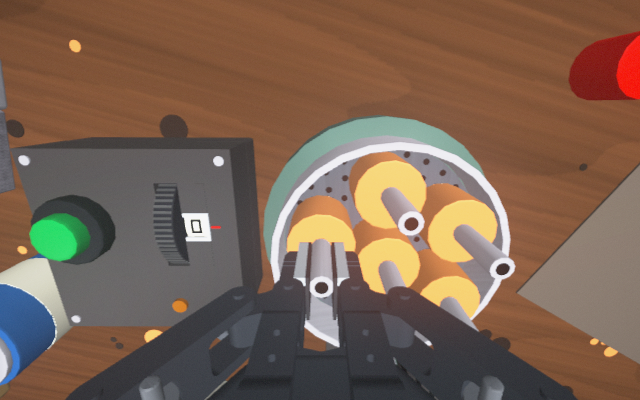

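```bash
python3 -m crank '[[0,0,0,0,0,1,1],[0,0,0,0,0,2,1],[0,0,0,0,0,2,1],[0,0,0,0,0,1,1],[0,0,0,0,0,0,1]]'; python3 -m crank '[[0,0,0,0,0,0,0.6],[0,0,0,0,0,0,0.5],[0,0,0,0,0,0,0.5],[0,0,0,0,0,-8,0.5],[0,0,0,0,0,-20,0.5],[0,0,0,0,0,-30,0.5],[0,0,0,0,0,-20,0.5],[0,0,0,0,0,-5,0.5]]';  python3 -m crank '[[0,0,0,0,0,0,0.3],[0,0,0,0,0,0,0.3]]'
python3 -c "
from h import *
o,p=shot('wrist','w55.png')
K,W=cam(o,p)
for q in ['hours_top','hours_window','start_top']:
    for d in spotter.mark_of(q,p)[:1]: print(q,np.round(d['centre'],4),round(d['confidence'],2),proj(K,W,d['centre']))
"
```

```text
t: 57.08
tool_pos: [0.561, -0.1473, 0.2622]
tool_rot: [-0.418, 3.109, -0.003]
contact_force: [0.5, 0.4, -1.6]
opening: 0.0105
t: 57.75
tool_pos: [0.5595, -0.1468, 0.3459]
tool_rot: [0.418, -3.114, -0.001]
contact_force: [0.6, -1.0, 0.1]
opening: 0.0215
t: 57.92
tool_pos: [0.56, -0.147, 0.3485]
tool_rot: [-0.418, 3.109, -0.002]
contact_force: [-0.2, -0.1, -0.8]
opening: 0.0298
hours_top [0.7552 0.2811 0.0009] 0.7 [565.96951925 377.44225903]
hours_window [ 0.5825 -0.2264  0.0646] 0.9 [230.83805147 196.36961549]
start_top [ 0.5965 -0.3023  0.0887] 0.94 [129.98752337 197.79404778]
```

View pics/w55.png

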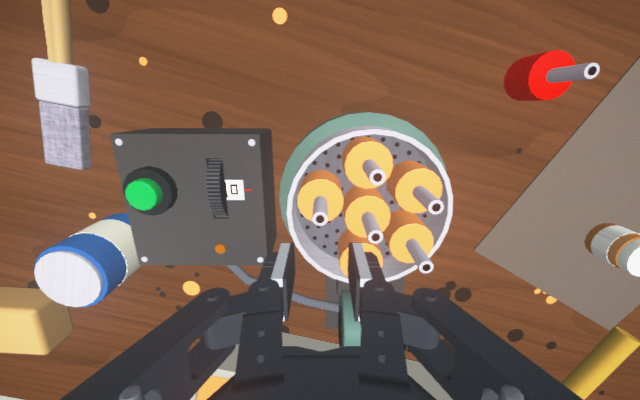

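```bash
python3 -c "
from h import *
o,p=shot('wrist','w56.png')
cv2.imwrite('pics/w56c.png',cv2.resize(p['image'][120:275,110:280][:,:,::-1],None,fx=4,fy=4,interpolation=cv2.INTER_CUBIC))
"
```

```text
(no output)
```

View pics/w56c.png

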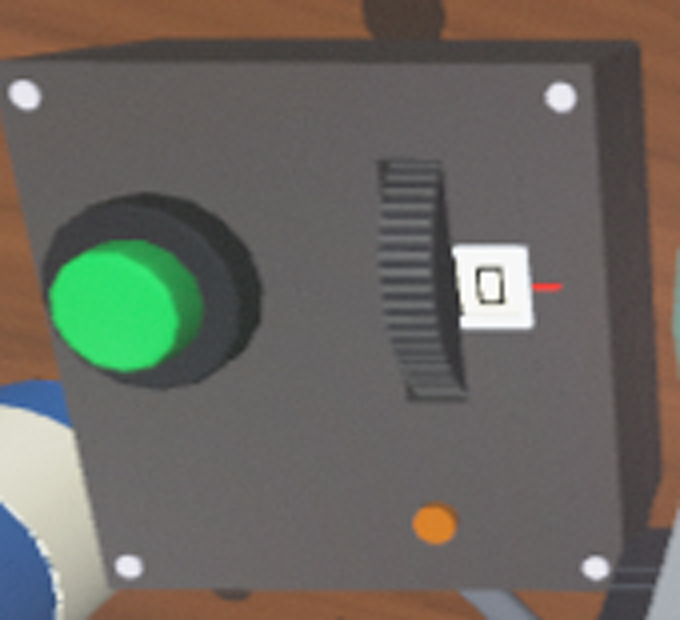

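```bash
python3 -c "
from h import *
o=ctrl.get_obs();p=eyes.get_image('wrist');K,W=cam(o,p)
g=lambda x,y:((x+.5)/4-.5+110,(y+.5)/4-.5+120)
a=np.radians(15.3);ex=np.array([np.cos(a),np.sin(a)]);ey=np.array([-np.sin(a),np.cos(a)])
L={}
for n,x,y,z in [('end-',410,160,.064),('end+',437,400,.064),('s1',25,95,.064),('s2',560,97,.064),('s3',128,567,.064),('s4',595,567,.064),('win',492,287,.064),('btn',125,305,.082),('btnring',152,291,.064)]:
    X=ray(K,W,g(x,y),z);L[n]=X;print(n,np.round(X,4),'dryer',np.round([(X[:2]-[.5617,-.0997])@ex*1e3,(X[:2]-[.5617,-.0997])@ey*1e3],1))
m=(L['end-']+L['end+'])/2;print('wheel',m)
delta([m[0],m[1],.30],np.radians(15.3))
"
```

```text
end- [ 0.551  -0.2472  0.064 ] dryer [ -49.2 -139.4]
end+ [ 0.6064 -0.2325  0.064 ] dryer [   8.  -139.9]
s1 [ 0.5589 -0.3298  0.064 ] dryer [ -63.4 -221.2]
s2 [ 0.5287 -0.2178  0.064 ] dryer [ -63.  -105.2]
s3 [ 0.6712 -0.2997  0.064 ] dryer [  52.8 -221.8]
s4 [ 0.6406 -0.1876  0.064 ] dryer [  52.9 -105.6]
win [ 0.5753 -0.2247  0.064 ] dryer [ -19.9 -124.2]
btn [ 0.5931 -0.2955  0.082 ] dryer [ -21.3 -197.2]
btnring [ 0.5967 -0.2997  0.064 ] dryer [ -19.  -202.2]
wheel [ 0.57869937 -0.23984971  0.064     ]
turn [ 0.     0.001 -0.   ]
shift now-axes [  6.2 -94.7  46.6]
shift yawed-axes [  6.1 -94.7  46.7]
```

```bash
python3 -m crank '[[0,0,0,0,-8,0,1],[0,0,0,2,-15,0,1],[0,0,0,4,-20,0,1],[0,0,0,4,-18,2,1],[0,0,0,3,-12,4,1],[0,0,0,1,-7,4,1],[0,0,0,0,-3,2,1],[0,0,0,0,0,0,1]]'
python3 -m crank '[[0,0,0,0,0,0,1],[0,0,0,0,0,0,1],[0,0,0,0,0,0,1]]'
python3 -c "
from h import *
shot('wrist','w57.png')
a=np.radians(15.3);ex=np.array([np.cos(a),np.sin(a)]);m=np.array([.5788,-.2405])-.012*ex;print(m)
delta([*m,.262],a)"
```

```text
t: 58.88
tool_pos: [0.5683, -0.2394, 0.3298]
tool_rot: [0.417, -3.111, -0.003]
contact_force: [0.6, -0.9, 0.3]
opening: 0.0002
t: 59.13
tool_pos: [0.5682, -0.2387, 0.3289]
tool_rot: [0.418, -3.109, -0.006]
contact_force: [1.2, 0.4, 0.1]
opening: -0.0001
[ 0.56722531 -0.24366648]
turn [ 0.004 -0.004  0.   ]
shift now-axes [ 2.1 -4.9 66.9]
shift yawed-axes [ 2.3 -4.6 67. ]
```

View pics/w57.png

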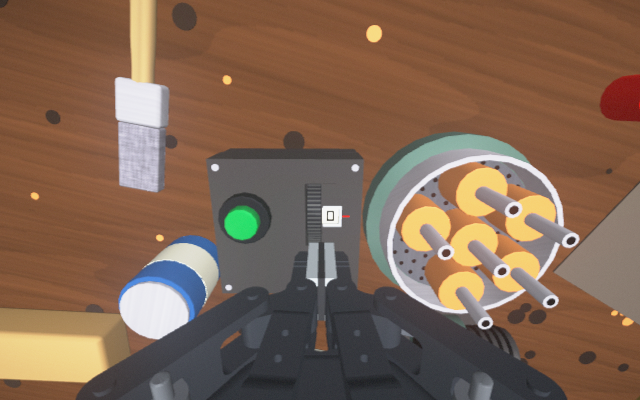

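```bash
python3 -m crank '[[0.004,-0.004,0,1,-1.5,3,1],[0,0,0,1,-1.5,8,1],[0,0,0,0,-1,12,1],[0,0,0,0,0,14,1],[0,0,0,0,0,12,1],[0,0,0,0,0,8,1],[0,0,0,0,0,3,1],[0,0,0,0,0,0,1]]'
python3 -m crank '[[0,0,0,0,0,0,1],[0,0,0,0,0,0,1]]'
python3 -c "
from h import *
shot('wrist','w58.png')
delta([.5672,-.2437,.2515],np.radians(15.3))"
```

```text
t: 59.85
tool_pos: [0.5671, -0.2414, 0.2626]
tool_rot: [-0.423, 3.113, 0.0]
contact_force: [-0.2, 0.4, 1.1]
opening: -0.0003
t: 60.02
tool_pos: [0.567, -0.2414, 0.262]
tool_rot: [0.423, -3.113, -0.002]
contact_force: [0.0, 0.4, -0.3]
opening: 0.0002
turn [0.001 0.    0.003]
shift now-axes [ 0.5 -2.2 10.8]
shift yawed-axes [ 0.5 -2.2 10.8]
```

View pics/w58.png

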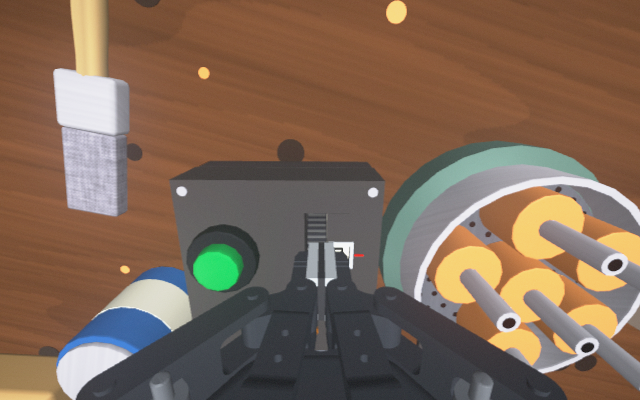

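```bash
python3 -m crank '[[0,0,0.003,0.3,-1,2,1],[0,0,0,0,-1,3,1],[0,0,0,0,-0.5,3,1],[0,0,0,0,0,1,1],[0,0,0,0,0,0,1],[0,0,0,0,0,0,1]]'
python3 -m crank '[[0,0,0,0,0,2,1],[0,0,0,0,0,2,1],[0,0,0,0,0,2,1]]'
python3 -m crank '[[0,0,0,0,0,2,1],[0,0,0,0,0,2,1],[0,0,0,0,0,2,1]]'
```

```text
t: 60.57
tool_pos: [0.5684, -0.2448, 0.2552]
tool_rot: [-0.417, 3.11, -0.004]
contact_force: [0.3, 0.4, 0.1]
opening: 0.0002
t: 60.82
tool_pos: [0.5687, -0.2449, 0.2495]
tool_rot: [-0.417, 3.109, -0.005]
contact_force: [-1.0, -0.0, -0.9]
opening: -0.0001
t: 61.07
tool_pos: [0.5704, -0.2448, 0.2491]
tool_rot: [-0.416, 3.105, -0.003]
contact_force: [-2.6, 3.3, 8.1]
opening: 0.0002
```

```bash
python3 -m crank '[[0,0,0,-3,0,2,1],[0,0,0,-4,0,2,1],[0,0,0,-4,0,2,1],[0,0,0,-4,0,2,1],[0,0,0,-3,0,2,1],[0,0,0,-2,0,1,1],[0,0,0,0,0,0,1]]'
python3 -c "
from h import *
delta([.5672,-.2437,.255],np.radians(15.3))
o,p=shot('wrist','w59.png');cv2.imwrite('pics/w59c.png',cv2.resize(p['image'][160:330,240:400][:,:,::-1],None,fx=4,fy=4,interpolation=cv2.INTER_CUBIC))"
```

```text
t: 61.65
tool_pos: [0.5938, -0.2384, 0.2482]
tool_rot: [-0.416, 3.097, -0.003]
contact_force: [-0.0, -0.3, 0.5]
opening: 0.0002
turn [-0.004  0.017  0.   ]
shift now-axes [26.9  1.9 -7.3]
shift yawed-axes [27.   1.9 -6.8]
```

View pics/w59c.png

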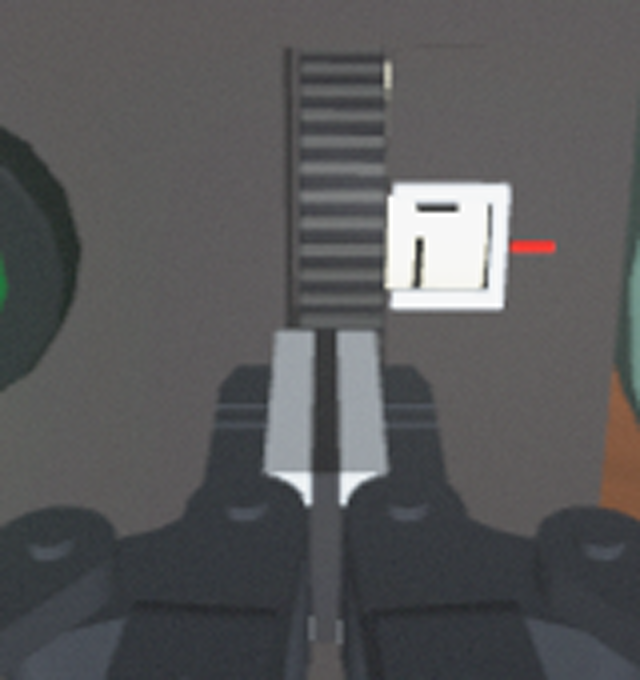

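```bash
python3 -m crank '[[-0.002,0.008,0,0,0,-3,1],[-0.002,0.008,0,3,0,-5,1],[0,0,0,6,0,-2,1],[0,0,0,8,1,0,1],[0,0,0,5,1,0,1],[0,0,0,3,0,0,1],[0,0,0,0,0,0,1],[0,0,0,0,0,0,1]]'
python3 -c "
from h import *
delta([.5672,-.2437,.255],np.radians(15.3))
o,p=shot('wrist','w60.png');cv2.imwrite('pics/w60c.png',cv2.resize(p['image'][160:330,240:400][:,:,::-1],None,fx=4,fy=4,interpolation=cv2.INTER_CUBIC))"
```

```text
t: 62.37
tool_pos: [0.5641, -0.2441, 0.2569]
tool_rot: [0.415, -3.109, -0.003]
contact_force: [-0.4, -0.0, 0.4]
opening: -0.0002
turn [ 0.002 -0.004 -0.001]
shift now-axes [-3.1 -0.4  1.9]
shift yawed-axes [-3.1 -0.4  1.9]
```

View pics/w60c.png

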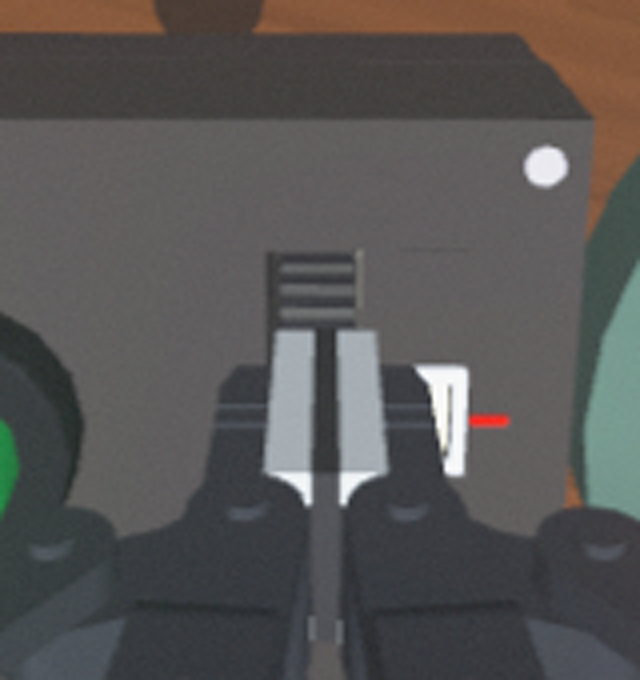

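```bash
python3 -m crank '[[0,-0.004,0,0,0,2,1],[0,0,0,0,0,3,1],[0,0,0,0,0,3,1],[0,0,0,0,0,2,1],[0,0,0,0,0,2,1]]'
python3 -m crank '[[0,0,0,-3,0,2,1],[0,0,0,-4,0,2,1],[0,0,0,-4,0,2,1],[0,0,0,-4,0,2,1],[0,0,0,-4,0,2,1],[0,0,0,-2,0,1,1],[0,0,0,0,0,-3,1],[0,0,0,0,0,-6,1]]'
python3 -c "
from h import *
delta([.5672,-.2437,.255],np.radians(15.3))
o,p=shot('wrist','w61.png');cv2.imwrite('pics/w61c.png',cv2.resize(p['image'][160:330,240:400][:,:,::-1],None,fx=4,fy=4,interpolation=cv2.INTER_CUBIC))"
```

```text
t: 62.83
tool_pos: [0.5655, -0.2444, 0.2481]
tool_rot: [-0.417, 3.113, 0.003]
contact_force: [-5.5, 5.8, 16.8]
opening: -0.0
t: 63.5
tool_pos: [0.5908, -0.2371, 0.2566]
tool_rot: [-0.42, 3.107, 0.008]
contact_force: [-0.4, 1.1, -0.3]
opening: 0.0003
turn [0.004 0.007 0.001]
shift now-axes [24.6 -0.1  1.4]
shift yawed-axes [24.5 -0.2  1.6]
```

View pics/w61c.png

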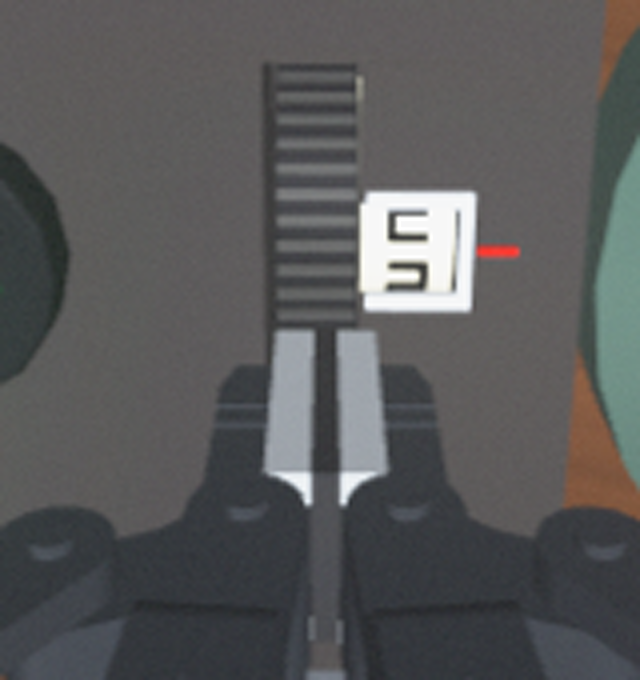

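```bash
python3 -m crank '[[0.004,0.007,0,3,0,-1,1],[0,0,0,6,0,0,1],[0,0,0,7,0,0,1],[0,0,0,5,0,0,1],[0,0,0,2,0,0,1],[0,0,0,0,0,0,1],[0,0,0,0,0,0,1]]'
python3 -c "
from h import *
delta([.5672,-.2437,.249],np.radians(15.3))"
```

```text
t: 64.13
tool_pos: [0.5651, -0.2447, 0.2587]
tool_rot: [0.418, -3.113, 0.002]
contact_force: [0.4, -0.4, -0.1]
opening: 0.0001
turn [-0.001 -0.    -0.   ]
shift now-axes [-2.3  0.4  9.7]
shift yawed-axes [-2.3  0.4  9.7]
```

```bash
python3 -m crank '[[0,0,0,0,0,3,1],[0,0,0,0,0,3,1],[0,0,0,0,0,3,1],[0,0,0,0,0,2,1],[0,0,0,0,0,2,1]]'
python3 -m crank '[[0,0,0,-3,0,2,1],[0,0,0,-4,0,2,1],[0,0,0,-4,0,2,1],[0,0,0,-4,0,2,1],[0,0,0,-4,0,2,1],[0,0,0,-2,0,1,1],[0,0,0,0,0,-3,1],[0,0,0,0,0,-6,1]]'
python3 -c "
from h import *
delta([.5672,-.2437,.255],np.radians(15.3))
o,p=shot('wrist','w62.png');cv2.imwrite('pics/w62c.png',cv2.resize(p['image'][160:330,240:400][:,:,::-1],None,fx=4,fy=4,interpolation=cv2.INTER_CUBIC))"
```

```text
t: 64.55
tool_pos: [0.566, -0.2451, 0.2481]
tool_rot: [-0.418, 3.113, -0.003]
contact_force: [-6.3, 5.0, 18.2]
opening: -0.0001
t: 65.22
tool_pos: [0.5913, -0.2377, 0.2565]
tool_rot: [-0.421, 3.107, 0.002]
contact_force: [-0.1, -0.9, -0.5]
opening: -0.0
turn [0.001 0.007 0.002]
shift now-axes [24.8  0.6  1.4]
shift yawed-axes [24.8  0.6  1.5]
```

View pics/w62c.png

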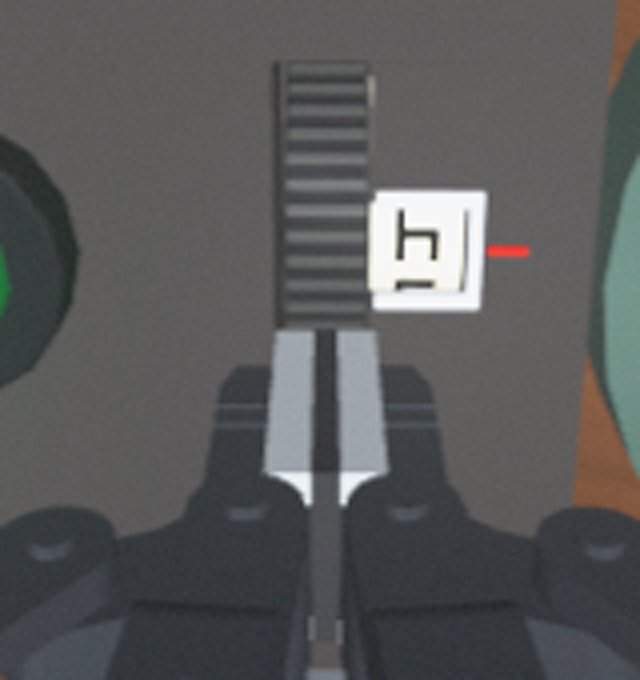

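```bash
python3 -m crank '[[0.001,0.007,0,3,0,-1,1],[0,0,0,6,0,0,1],[0,0,0,7,0,0,1],[0,0,0,5,0,0,1],[0,0,0,2,0,0,1],[0,0,0,0,0,0,1],[0,0,0,0,0,0,1]]'
python3 -m crank '[[0,0,0,0,0,3,1],[0,0,0,0,0,3,1],[0,0,0,0,0,3,1],[0,0,0,0,0,2,1],[0,0,0,0,0,2,1]]'
python3 -m crank '[[0,0,0,-3,0,2,1],[0,0,0,-4,0,2,1],[0,0,0,-4,0,2,1],[0,0,0,-3,0,2,1],[0,0,0,-2,0,2,1],[0,0,0,-1,0,1,1],[0,0,0,0,0,-3,1],[0,0,0,0,0,-6,1]]'
python3 -c "
from h import *
delta([.5672,-.2437,.255],np.radians(15.3))
o,p=shot('wrist','w63.png');cv2.imwrite('pics/w63c.png',cv2.resize(p['image'][160:330,240:400][:,:,::-1],None,fx=4,fy=4,interpolation=cv2.INTER_CUBIC))"
```

```text
t: 65.85
tool_pos: [0.5655, -0.2453, 0.2587]
tool_rot: [0.419, -3.113, 0.003]
contact_force: [-0.4, -0.0, -0.0]
opening: 0.0001
t: 66.27
tool_pos: [0.5665, -0.2457, 0.2481]
tool_rot: [-0.42, 3.113, -0.003]
contact_force: [-6.3, 4.2, 16.8]
opening: -0.0001
t: 66.93
tool_pos: [0.588, -0.2393, 0.2571]
tool_rot: [-0.422, 3.106, 0.002]
contact_force: [-0.4, 0.1, -0.3]
opening: 0.0003
turn [0.    0.007 0.003]
shift now-axes [21.2  1.4  2. ]
shift yawed-axes [21.2  1.3  2.1]
```

View pics/w63c.png

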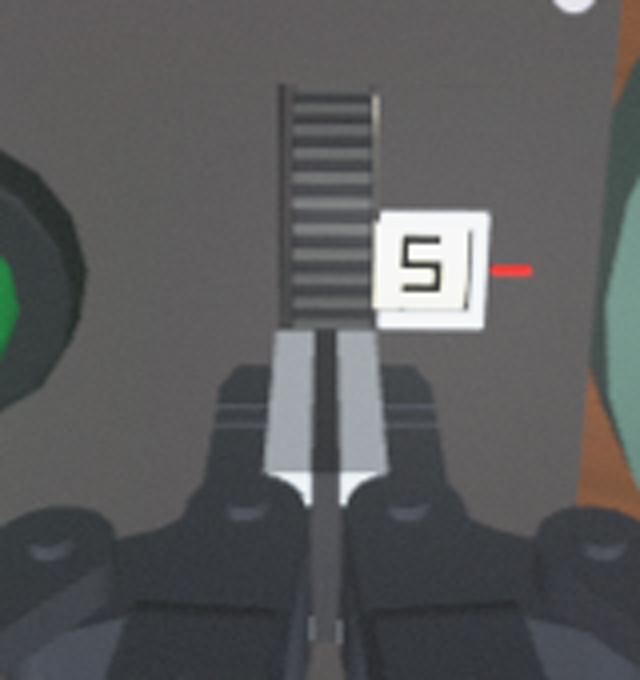

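```bash
python3 -m crank '[[0,0.007,0,0,-3,-8,1],[0,0,0,-5,-8,-15,1],[0,0,0,-10,-10,-20,1],[0,0,0,-10,-10,-15,1],[0,0,0,-5,-5,-8,1],[0,0,0,0,0,0,1],[0,0,0,0,0,0,1],[0,0,0,0,0,0,1]]'
python3 -c "
from h import *
print(ctrl.get_obs()['tool_pos'])
o,p=shot('wrist','w64.png');K,W=cam(o,p)
for n,X in dict(win=(.577,-.2245,.064),btn=(.596,-.299,.082)).items(): print(n,proj(K,W,X))
q=proj(K,W,(.577,-.2245,.064)).astype(int);cv2.imwrite('pics/w64c.png',cv2.resize(p['image'][q[1]-45:q[1]+45,q[0]-45:q[0]+45][:,:,::-1],None,fx=6,fy=6,interpolation=cv2.INTER_CUBIC))"
```

```text
t: 67.65
tool_pos: [0.6268, -0.2687, 0.3288]
tool_rot: [0.421, -3.111, 0.002]
contact_force: [-0.2, 0.5, 0.0]
opening: -0.0001
[ 0.6267747  -0.26871071  0.32881703]
win [386.8587998  162.79458169]
btn [291.57889022 165.38557469]
```

View pics/w64.png

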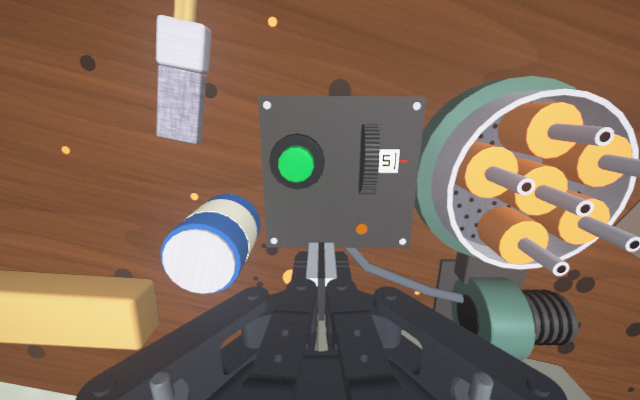

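View pics/w64c.png

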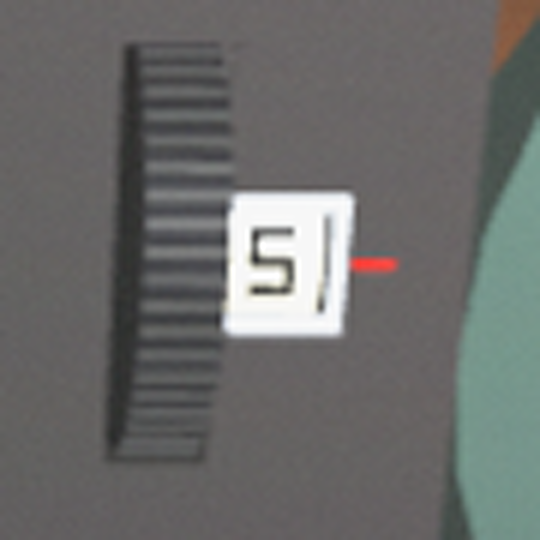

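```bash
python3 -c "
from h import *
tipoff((296,164),.084)
o,p=shot('scene','s2.png');cv2.imwrite('pics/s2c.png',cv2.resize(p['image'][130:300,160:480][:,:,::-1],None,fx=2.4,fy=2.4,interpolation=cv2.INTER_CUBIC))
delta([.5965,-.2975,.29],np.radians(15.3))"
```

```text
world [ 0.5932 -0.2957  0.084 ] tool [ 38.6 -17.2 244.5] tcp [ 0.6266 -0.2686  0.3284] F [-0.3  0.5 -0.6]
turn [ 0.001 -0.004  0.002]
shift now-axes [ 36.5 -20.2  37.9]
shift yawed-axes [ 36.6 -20.2  37.7]
```

View pics/s2c.png

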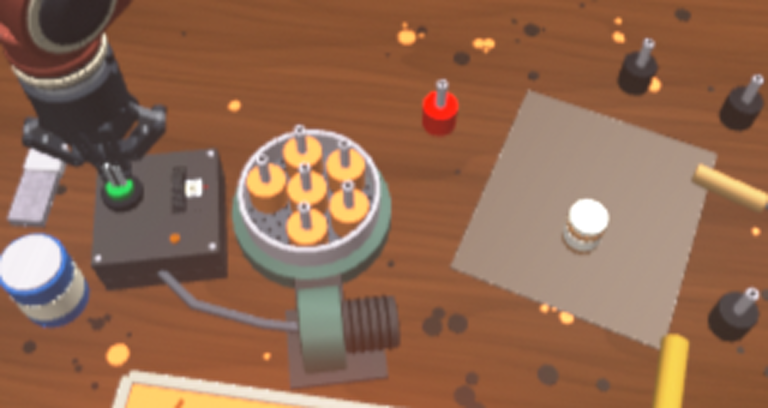

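```bash
python3 -m crank '[[0,-0.004,0,4,-2,0,1],[0,0,0,8,-5,3,1],[0,0,0,9,-5,6,1],[0,0,0,6,-3,8,1],[0,0,0,3,-2,8,1],[0,0,0,1,0,4,1],[0,0,0,0,0,0,1],[0,0,0,0,0,0,1]]'
python3 -m crank '[[0,0,0,0,0,0,1],[0,0,0,0,0,0,1]]'
python3 -c "
from h import *
delta([.5948,-.297,.262],np.radians(15.3))
shot('wrist','w65.png')"
```

```text
t: 68.47
tool_pos: [0.5954, -0.2951, 0.2908]
tool_rot: [0.418, -3.107, -0.009]
contact_force: [0.8, -0.7, 0.5]
opening: -0.0004
t: 68.63
tool_pos: [0.5955, -0.295, 0.2904]
tool_rot: [0.418, -3.107, -0.01]
contact_force: [-0.6, -0.6, 0.2]
opening: -0.0003
turn [ 0.007 -0.006  0.001]
shift now-axes [ 1.  -2.  28.4]
shift yawed-axes [ 1.2 -1.8 28.4]
```

View pics/w65.png

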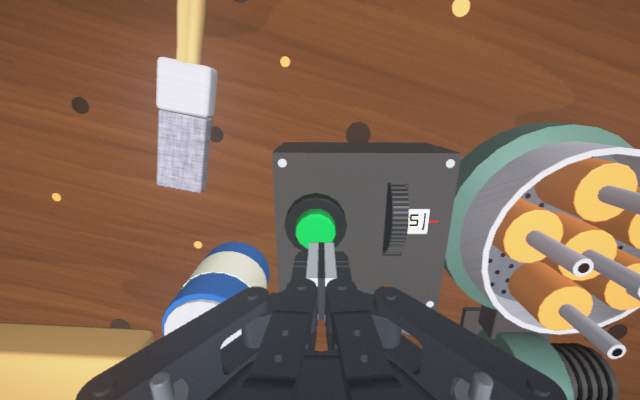

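```bash
python3 -m crank '[[0.007,-0.006,0,0.5,-1,3,1],[0,0,0,0,-0.5,5,1],[0,0,0,0,0,7,1],[0,0,0,0,0,6,1],[0,0,0,0,0,3,1],[0,0,0,0,0,1,1],[0,0,0,0,0,0,1]]'
python3 -m crank '[[0,0,0,0,0,2,1],[0,0,0,0,0,3,1],[0,0,0,0,0,3,1]]'
python3 -c "
from h import *
delta([.5948,-.297,.252],np.radians(15.3))
shot('wrist','w66.png')"
```

```text
t: 69.27
tool_pos: [0.5964, -0.2961, 0.2637]
tool_rot: [-0.421, 3.111, -0.003]
contact_force: [-0.5, 0.0, 0.0]
opening: 0.0004
t: 69.52
tool_pos: [0.5966, -0.2962, 0.2561]
tool_rot: [-0.421, 3.11, -0.003]
contact_force: [-1.2, 0.8, 4.4]
opening: -0.0003
turn [-0.003  0.003  0.002]
shift now-axes [ 2.  -0.2  4.1]
shift yawed-axes [ 2.  -0.2  4.1]
```

View pics/w66.png

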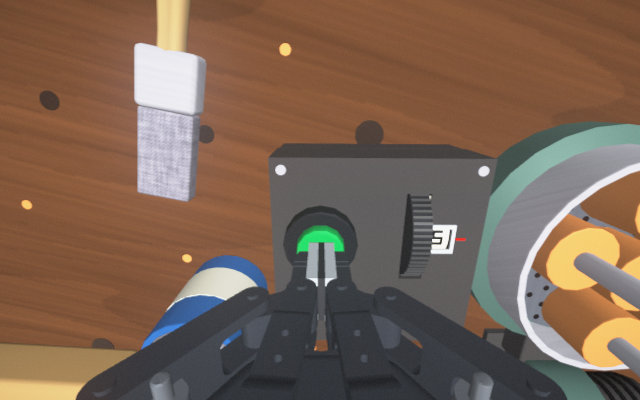

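```bash
python3 -c "
from h import *
o,p=shot('wrist','w67.png');print(o['tool_pos'],o['contact_force'])
cv2.imwrite('pics/w67c.png',cv2.resize(p['image'][185:285,390:480][:,:,::-1],None,fx=6,fy=6,interpolation=cv2.INTER_CUBIC))
"
```

```text
[ 0.59659238 -0.29619444  0.25560506] [-0.65149391 -0.08356905  3.38482218]
```

View pics/w67c.png

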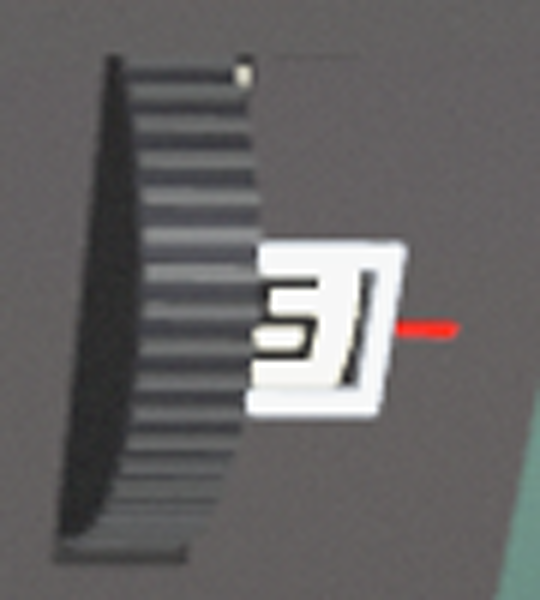

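```bash
python3 -m crank '[[0,0,0,0,0,3,1],[0,0,0,0,0,4,1],[0,0,0,0,0,4,1],[0,0,0,0,0,4,1]]'
python3 -m crank '[[0,0,0,0,0,5,1],[0,0,0,0,0,5,1]]'
```

```text
t: 69.95
tool_pos: [0.5978, -0.2967, 0.2532]
tool_rot: [-0.423, 3.113, -0.001]
contact_force: [-9.9, 5.0, 20.8]
opening: 0.0003
t: 70.12
tool_pos: [0.5984, -0.2969, 0.2531]
tool_rot: [0.424, -3.11, -0.001]
contact_force: [-12.3, 8.1, 24.3]
opening: -0.0003
```

```bash
python3 -c "
from h import *
o,p=shot('scene','s3.png');cv2.imwrite('pics/s3c.png',cv2.resize(p['image'][170:260,180:280][:,:,::-1],None,fx=6,fy=6,interpolation=cv2.INTER_CUBIC))"
python3 -m crank '[[0,0,0,0,0,-2,1],[0,0,0,0,0,-6,1],[0,0,0,0,0,-15,1],[0,0,0,-3,0,-25,1],[0,0,0,-5,0,-30,1],[0,0,0,-3,0,-25,1],[0,0,0,0,0,-15,1],[0,0,0,0,0,-5,1]]'
python3 -m crank '[[0,0,0,0,0,0,1],[0,0,0,0,0,0,1],[0,0,0,0,0,0,1]]'
python3 -c "
from h import *
o,p=shot('wrist','w68.png');print(o['tool_pos'])
o,p=shot('scene','s4.png');cv2.imwrite('pics/s4c.png',cv2.resize(p['image'][130:300,160:480][:,:,::-1],None,fx=2.4,fy=2.4,interpolation=cv2.INTER_CUBIC))"
```

```text
t: 70.83
tool_pos: [0.6092, -0.2936, 0.3824]
tool_rot: [0.423, -3.109, -0.002]
contact_force: [0.5, 0.5, 0.1]
opening: 0.0001
t: 71.08
tool_pos: [0.6094, -0.2938, 0.3839]
tool_rot: [0.423, -3.112, 0.001]
contact_force: [-0.5, 0.4, 0.6]
opening: 0.0002
[ 0.60936582 -0.29378507  0.38391719]
```

View pics/s3c.png

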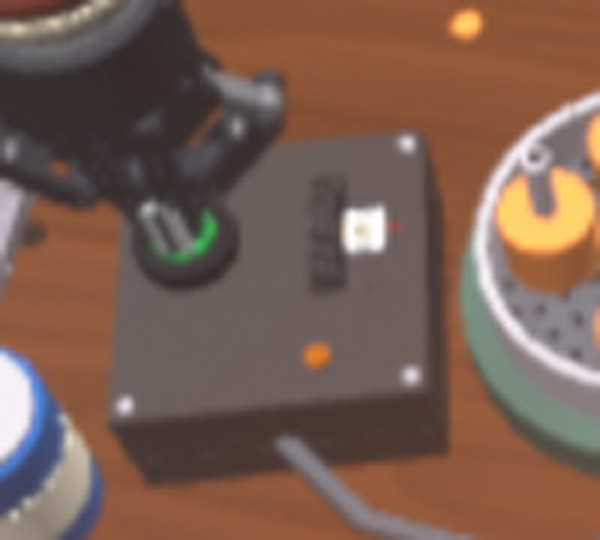

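View pics/w68.png

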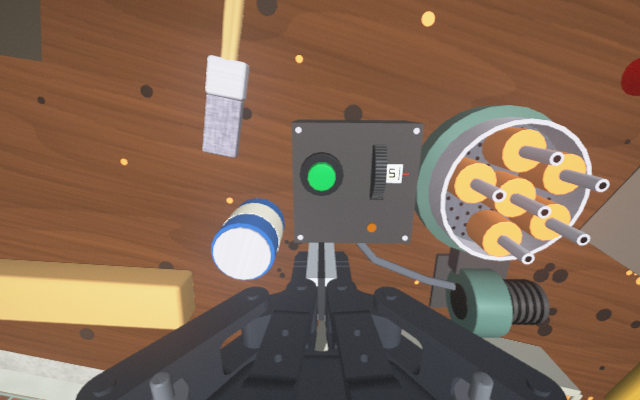

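View pics/s4c.png

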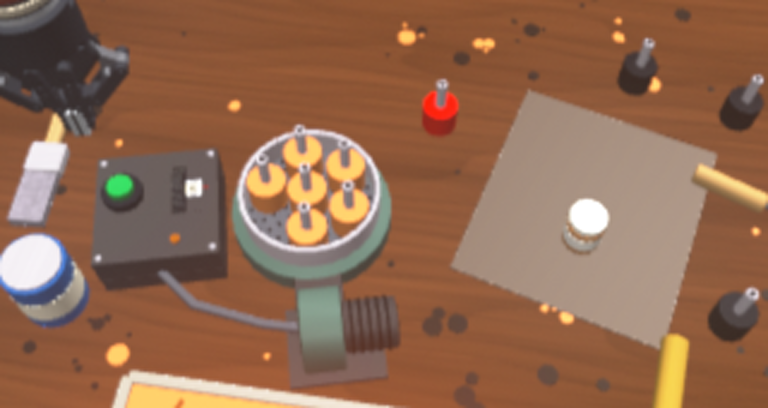

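```bash
python3 -c "
from h import *
print(ctrl.finish_job())"
```

```text
the job is handed in; nothing more can be done
None
```

The core dryer is loaded with all six sand cores, the hour wheel is on 5, and the start button was pressed last. I handed the job in at about 71 s of the 210 s allowed.

**Cores:** Only six ochre cores were on the plate, so there is one in the middle and five round it, with one place of the ring empty. Each was lowered by its stem to the floor before I opened the fingers. The last pictures show all six upright inside the rim. The middle core stands about 2 mm off the drum's centre.

**Wheel:** I rolled the rim in four strokes, from 0 to 5. The last readings put the 5 between 0.03 and 0.06 rad short of the red line, depending on the view, and I left it there.

**Start button:** I pressed it to a firm stop at about 24 N, where 5 N is needed. It looked flush with its ring while held down and sprang back when released.

**Other things:** In the last pictures, the other bench things in view (jar, tin, brush, trowel, tube and the black and red look-alikes) are where they started, and nothing toppled. I did not recheck the rammer after the last move. No core was seen to be knocked aside during the run.

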